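Change the board in the clamping nest

ROBOT

A 7-joint arm with a two-finger parallel gripper is mounted at the origin on a cart in front of the work surface, level with it; the furniture and walls round the work are solid. World frame = base frame: x ahead of the robot, y to its left, z up, the work surface at z = 0. Lengths are in m, angles in degrees, forces in N, time in s.
With the tool pointing down it reaches from about 0.425 to 0.95 m from the base axis. Payload 4.7 kg.
Tool frame: the origin (TCP) lies between the finger pads; the fingertips stand 14 mm ahead of it and the grasp point (between the pads) lies 5 mm behind it; z points along the fingers, y is the line along which they close (so a half turn about z gives the same grasp; the last joint's range is limited). The gripper opens to 85 mm and grips with 20 to 120 N. Pads are 22 mm wide; open, the fingers measure 114 mm over their backs; the gripper's body (76 mm by 85 mm) begins 54 mm behind the grasp point. The pads swing forward as they close: fully open they stand 13 mm farther back than shut.
Start: joints at [-70.239, 26.849, -2.785, 87.806, 1.381, 65.374, -4.715], TCP at [0.246, 0.628, 0.221] pointing down, gripper open.
Joint ranges: [-148.3, 148.3], [-19.14, 114.17], [-79.39, 73.82], [5.75, 140.21], [-59.74, 239.74], [12.07, 113.84], [-152.46, 152.46]. Speed limits (degrees/s): [147.25, 147.25, 180, 180, 180, 180, 180].

INTERFACE

Orientations are given as [roll, pitch, yaw] about the fixed x, y, z axes, in that order (R = Rz(yaw) Ry(pitch) Rx(roll)).
In Python, from station import sensors, imaging, bot gives the robot as it stands.
- The arm moves only by the tool jog_arm, called after "Emit:" by a JSON object that holds its "api" and its "payload", one argument or row to a line. Schema: {"type":"object","properties":{"moves":{"type":"array","items":{"type":"array","prefixItems":[{"type":"number"},{"type":"array","items":{"type":"number"},"minItems":3,"maxItems":3},{"type":"number"}],"minItems":3,"maxItems":3},"minItems":1,"maxItems":8},"force":{"type":"number"},"only":{"type":"string"},"quiet":{"type":"boolean"},"lines":{"type":"string"}},"required":["moves"],"additionalProperties":false}. moves is a list of rows, 1 to 8 of them, each written [opening, [dx, dy, dz], turn]: the finger opening in m, then dx, dy, dz in shares of the most that a row can go, 1 being 62.5 mm, then a turn about the tool's z in shares of 90 degrees (1.0 is 90 degrees); each row shifts and turns the commanded pose from where the row before left it, along the tool's axes as they then stand; what a row does not reach is not made up. A row lasts 1/8 s, in which the tool goes at most 0.0625 m and 10.7 degrees, less where a joint would pass 70% of its speed; a pose out of reach is approached as far as the arm can. The fingers move at their own pace and stop on an object; force is the grip in N (left out, the last holds). Time passes only in rows, so rows that do not move let the fingers close. The tool returns the time, the measured TCP pose, the force, the opening and the grip force at its end. only (a regular expression) keeps the lines of the reply that match it, lines (a string "A,B") keeps lines A to B, and quiet returns only ok. Shift and turn numbers lie between -1 and 1, and a call with a number outside is refused. Input that does not fit is refused with a message, and nothing moves.
- sensors.read_state(): the state, without advancing time (a new reading comes with each control period).
- imaging.capture(name): name is "scene" or "top"; returns (picture, depth): 480x640x3 uint8, red, green, blue; 480x640 float32, m along the optical axis (not along the pixel's ray), 0 where there is no reading.
- imaging.get_calibration(name): a dict with "fx", "fy", "cx", "cy" (pixels), "xyz" and "orientation" of the camera in the world. Camera axes: x right, y down, z forward; pixel columns grow to the right and rows downward; lengths in m; the calibration is good to about 2 mm. A picture is of the moment at which its call begins. get_calibration takes no time and is no camera call.
- bot.finish_job(): hands the job in; it is judged then, once.
The state is a dict: "clock": time; "q": joint angles; "qd": joint speeds; "joint_torque": joint torques, N m; "tool_pos": TCP position; "orientation": TCP orientation; "ft_force": force on the tool from outside, world axes, zero at the start; "moment": the same for the moment, N m; "width": finger opening in m; "gripper_force": force on a finger pad.
Only numpy, scipy, OpenCV 4.12 (cv2) and the standard library are available. Lean on these libraries where they do the work, as an engineer would, in place of code of your own. Each camera call takes 0.05 s, during which the arm holds its last target. There are 200 camera calls.

TASK

The circuit board clamped in the brown nest is finished: lift off its two hold-down bars and lay both flat in the steel parts tray, then move the finished board to the empty white board tray and bring the fresh board from the other white tray into the nest. Then put the bars back across the fresh board, each fully down in its own saddles: the wide bar in the wide slots, the narrow bar in the narrow slots.

Things in the scene. Friction and masses are not known exactly. Their poses are not given: they have to be found in the camera images.
- nest: Fixed brown plate 110x106x10 mm; origin under its centre, x along the board, z up. Board lies centred on rests, underside z=18, 4 mm play between black saddles (inner faces y=+-21) and end pins (x=+-45); sides open to z=10 for x -17 to 22. Saddle pair x=-34: slots 26 wide for the wide bar; pair x=+34: 16 wide, narrow bar. Slot floors z=25, walls to z=35, end walls y=+-46 (mm).
- wide_bar: Wide hold-down bar, aluminium, 18 (x) x 84 (y) x 8 mm; on its middle a black grip block 12 (x) x 26 (y), 8 to 29 mm above the underside. Origin: centre of underside, z up. Seated in the nest its origin is at x=-34, y=0, z=25 mm of the nest, its y along the nest's y, either way round; 4 mm play. It starts there, across the finished board. 40 to 85 g.
- narrow_bar: Narrow hold-down bar, aluminium, 8 (x) x 84 (y) x 8 mm; on its middle a black grip block 12 (x) x 26 (y), 8 to 29 mm above the underside. Origin: centre of underside, z up. Seated in the nest its origin is at x=+34, y=0, z=25 mm of the nest, its y along the nest's y, either way round; 4 mm play. It starts there, across the finished board. 40 to 85 g.
- finished_board: Finished green circuit board, in the nest under the two bars at the start. Bare board 34 (x) x 82 (y) x 2 mm, parts on top to 5 mm; 20 g. Origin: centre of underside, y along the long side, z up. Pinch the long edges (34 mm) at mid-length.
- fresh_board: Fresh green circuit board of the same kind, size and axes as the finished one, in a white board tray at the start.
- empty_tray: White single-board tray, fixed, empty at the start: 106 (x) x 60 (y) mm. Origin under its centre, z up. The board lies centred on ribs, underside at z=12, long side along x, either way round, between end walls (inner faces x=+-47) and corner walls (inner faces y=+-26, beyond x=+-31), all 18 high; at mid-length the sides are open down to the floor, z=4 (mm).
- fresh_tray: White single-board tray, same sizes and axes as the empty one, fixed; it holds the fresh board at the start and is left empty.
- parts_tray: Open steel parts tray, fixed: outside 108 (x) x 112 (y) mm, rolled rim at z=16, inside 103 x 107, floor top at z=2.5. Origin under its centre, z up. Side area for both bars: e.g. side by side along y at x=+-25 mm.
There are look-alikes about, which are no part of the job. Leave any red look-alike of the fresh_board alone.

How it is judged (in metres and radians):
On the way, in this order (a step that is already met when the one before it is completed fails the run):
1. both bars lie flat in the parts tray, let go (x of wide_bar in the frame of parts_tray between -0.052 and 0.052 m and y of wide_bar in the frame of parts_tray between -0.03 and 0.03 m and z of wide_bar in the frame of parts_tray between -0.0015 and 0.0105 m and angle between each of wide_bar, narrow_bar's own z axis and vertical below 0.12 rad and linear speed of each of wide_bar, narrow_bar below 0.02 m/s and contact force between the fingers and wide_bar below 0.05 N and x of narrow_bar in the frame of parts_tray between -0.052 and 0.052 m and y of narrow_bar in the frame of parts_tray between -0.03 and 0.03 m and z of narrow_bar in the frame of parts_tray between -0.0015 and 0.0105 m and contact force between the fingers and narrow_bar below 0.05 N), for 0.2 s.
2. the finished board lies in the tray that was empty, let go (x of finished_board in the frame of empty_tray between -0.008 and 0.008 m and y of finished_board in the frame of empty_tray between -0.008 and 0.008 m and z of finished_board in the frame of empty_tray between 0.009 and 0.015 m and angle between finished_board's own z axis and vertical below 0.12 rad and angle between the y axis of finished_board and the x axis of empty_tray, either way round below 0.2 rad and linear speed of finished_board below 0.02 m/s and contact force between the fingers and finished_board below 0.05 N), for 0.2 s.
3. the fresh board lies in the nest, let go (x of fresh_board in the frame of nest between -0.008 and 0.008 m and y of fresh_board in the frame of nest between -0.008 and 0.008 m and z of fresh_board in the frame of nest between 0.015 and 0.021 m and angle between fresh_board's own z axis and vertical below 0.12 rad and angle between the y axis of fresh_board and the x axis of nest, either way round below 0.2 rad and linear speed of fresh_board below 0.02 m/s and contact force between the fingers and fresh_board below 0.05 N), for 0.2 s.
At the end, for the whole second after the job is handed in: Finished board flat in the tray that was empty, fresh board flat in the nest, wide bar down in the wide saddles and narrow bar down in the narrow saddles; each within 8 mm sideways, 3 mm in height and 0.2 rad of its place, released and at rest (all of step 2 and all of step 3 and x of wide_bar in the frame of nest between -0.042 and -0.026 m and y of wide_bar in the frame of nest between -0.008 and 0.008 m and z of wide_bar in the frame of nest between 0.022 and 0.028 m and angle between each of wide_bar, narrow_bar's own z axis and vertical below 0.12 rad and angle between the y axis of each of wide_bar, narrow_bar and the y axis of nest, either way round below 0.2 rad and linear speed of each of wide_bar, narrow_bar below 0.02 m/s and contact force between the fingers and wide_bar below 0.05 N and x of narrow_bar in the frame of nest between 0.026 and 0.042 m and y of narrow_bar in the frame of nest between -0.008 and 0.008 m and z of narrow_bar in the frame of nest between 0.022 and 0.028 m and contact force between the fingers and narrow_bar below 0.05 N); the robot touches nothing.
It also fails if it takes over 144 s, if anything falls off the work surface, if the arm or the gripper's body presses on something with over 40 N, if the wrist force passes 120 N, or if a joint passes its speed limit or range.

## Working session

There is one attempt and no reset: what is moved stays moved. The work goes in short steps, Python scripts to look and compute and a tool call to move; the robot and the scene stay as the last step left them, time stands still between calls to the robot, and variables do not carry over. Pictures are saved under pics/ and viewed, at most 17 in all, crops included, and the job is handed in when it is done.

```bash
ls; mkdir -p pics; python3 - <<'E'
from station import sensors, imaging
import cv2,numpy as np
for n in("top","scene"):
    p,d=imaging.capture(n); cv2.imwrite(f"pics/{n}0.png",p[:,:,::-1]); np.save(f"pics/{n}0d.npy",d)
    print(imaging.get_calibration(n))
s=sensors.read_state();print(s)
E
```

```text
pics
{'fx': 490.96681558253255, 'fy': 490.96681558253255, 'cx': 315.28076817141834, 'cy': 243.92629148261287, 'xyz': array([ 0.41113486, -0.04024844,  1.38069076]), 'orientation': array([-170.34705223,    1.36719029,  -90.92016581])}
{'fx': 620.1941393211494, 'fy': 620.1941393211494, 'cx': 322.9413098379353, 'cy': 242.81133582524936, 'xyz': array([-0.39841759, -0.76715141,  0.72429747]), 'orientation': array([-117.83001926,    0.52055992,  -54.24216882])}
{'clock': 0.1, 'q': array([-70.240275  ,  26.89439548,  -2.78658757,  87.86661609,
         1.38177226,  65.37419219,  -4.71603328]), 'qd': array([-0.05229734, -0.11260036,  0.14777489, -0.19003765, -0.06096039,
       -0.02027105, -0.05374474]), 'joint_torque': array([ 2.52059021e-03, -5.11522865e+01, -4.65605047e-02, -2.38391215e+01,
        1.07464529e-02,  4.37247872e-03, -4.87996758e-06]), 'tool_pos': array([0.24623573, 0.62790857, 0.22004831]), 'orientation': array([-1.79898445e+02,  3.30487884e-03,  1.58587934e+02]), 'ft_force': array([0.3161626 , 0.23005211, 0.32442662]), 'moment': array([-0.00670022, -0.00461339,  0.01739705]), 'gripper_force': 0.0, 'width': 0.08546372143356103}
```

View pics/top0.png

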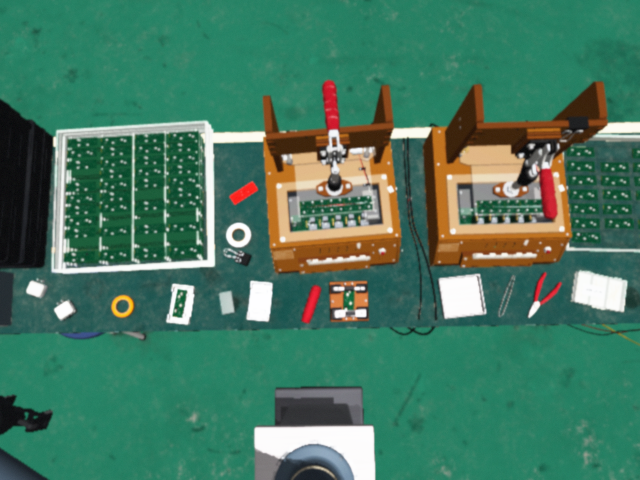

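View pics/scene0.png

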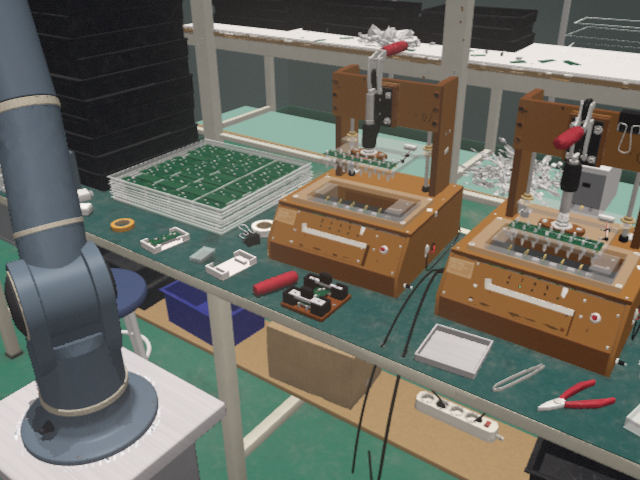

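The top view shows these candidates:
- Nest with bars at (348,301).
- White tray holding a green board at (181,304), which is the fresh tray.
- Empty white tray at (259,301).
- Steel tray at (462,296).
- Look-alikes: red board (243,192), grey slab (226,302), white box (600,291), and the boards in the large panels and fixtures.

I'll check the choice in a close crop.

```bash
cat > h.py <<'E'
import cv2,numpy as np
from station import sensors,imaging
from scipy.spatial.transform import Rotation as R
def ray(n,uv):
    c=imaging.get_calibration(n); uv=np.atleast_2d(uv).astype(float)
    d=np.c_[(uv[:,0]-c["cx"])/c["fx"],(uv[:,1]-c["cy"])/c["fy"],np.ones(len(uv))]
    return np.array(c["xyz"]),d@R.from_euler("xyz",c["orientation"],degrees=True).as_matrix().T
def plane(n,uv,z):
    o,d=ray(n,uv); return o+d*((z-o[2])/d[:,2])[:,None]
def proj(n,P):
    c=imaging.get_calibration(n); M=R.from_euler("xyz",c["orientation"],degrees=True).as_matrix()
    p=(np.atleast_2d(P)-c["xyz"])@M; return np.c_[p[:,0]/p[:,2]*c["fx"]+c["cx"],p[:,1]/p[:,2]*c["fy"]+c["cy"]]
def cloud(n,d):
    v,u=np.mgrid[0:480,0:640]; o,r=ray(n,np.c_[u.ravel(),v.ravel()])
    return (o+r*d.reshape(-1,1)).reshape(480,640,3)
E
python3 - <<'E'
from h import *
t=cv2.imread("pics/top0.png"); s=cv2.imread("pics/scene0.png")
a=cv2.resize(t[268:334,155:495],(800,155),interpolation=cv2.INTER_CUBIC)
b=cv2.resize(s[215:385,130:500],(800,368),interpolation=cv2.INTER_CUBIC)
cv2.imwrite("pics/c0.png",np.vstack([a,b]))
for n,im in(("top",t),("scene",s)):
    P=cloud(n,np.load(f"pics/{n}0d.npy"))
    for uv in((348,301),(259,301),(181,304),(462,296),(226,302)):
        if n=="top": print(uv,P[uv[1],uv[0]].round(3))
E
```

```text
(348, 301) [ 0.482 -0.099  0.022]
(259, 301) [0.487 0.149 0.   ]
(181, 304) [0.482 0.363 0.021]
(462, 296) [ 0.491 -0.416  0.005]
(226, 302) [0.486 0.241 0.009]
```

View pics/c0.png

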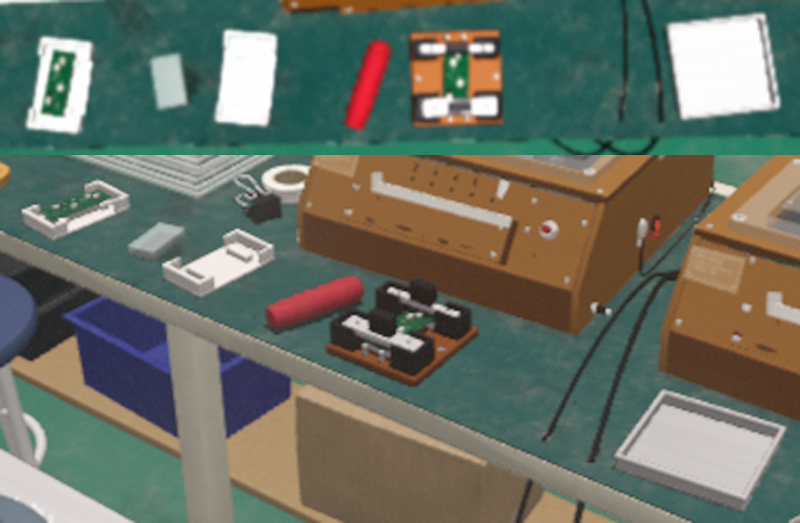

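The crop confirms the choice: fresh tray with green board (181,304), empty tray (259,301), nest with bars (348,301) and steel tray (462,296). The grey slab and red tube are distractors. Next I'll measure poses.

```bash
python3 - <<'E'
from h import *
im={n:cv2.imread(f"pics/{n}0.png") for n in("top","scene")}
C={n:cloud(n,np.load(f"pics/{n}0d.npy")) for n in im}
H={n:cv2.cvtColor(im[n],cv2.COLOR_BGR2HSV) for n in im}
white=lambda h:(h[...,1]<60)&(h[...,2]>120)
green=lambda h:(h[...,0]>40)&(h[...,0]<80)&(h[...,1]>90)
brown=lambda h:(h[...,0]<22)&(h[...,1]>110)&(h[...,2]>60)
black=lambda h:(h[...,2]<75)
def rep(name,col,c,r,z0,z1):
    for n in im:
        P=C[n]; m=col(H[n])&(np.abs(P[...,0]-c[0])<r)&(np.abs(P[...,1]-c[1])<r)&(P[...,2]>z0)&(P[...,2]<z1)
        if m.sum()<8: print(name,n,"few",m.sum());continue
        q=P[m]; (cx,cy),(w,h),a=cv2.minAreaRect((q[:,:2]*1000).astype(np.float32))
        print(name,n,m.sum(),"c",round(cx,1),round(cy,1),"wh",round(w,1),round(h,1),"a",round(a,1),"z",np.percentile(q[:,2],[5,50,95]).round(4))
rep("fresh_tray",white,(.482,.363),.075,.009,.03)
rep("fresh_board",green,(.482,.363),.07,.008,.03)
rep("empty_tray",white,(.487,.149),.075,.009,.03)
rep("empty_all",white,(.487,.149),.075,-.01,.03)
rep("parts rim",white,(.491,-.416),.085,.009,.03)
rep("parts all",white,(.491,-.416),.085,-.01,.03)
rep("nest plate",brown,(.482,-.099),.08,.0,.02)
rep("nestboard",green,(.482,-.099),.05,.008,.03)
rep("far blk",black,(.516,-.099),.025,.045,.07)
rep("near blk",black,(.448,-.099),.025,.045,.07)
rep("far bar",white,(.516,-.099),.05,.025,.045)
rep("near bar",white,(.448,-.099),.05,.025,.045)
P=C["top"]
for y in(-.15,-.1,-.05):
    k=(np.abs(P[...,1]-y)<.004)&(P[...,0]>.53)&(P[...,0]<.68)
    q=P[k]; q=q[np.argsort(q[:,0])]; print(y,[(round(a,3),round(b,3)) for a,_,b in q[::6]])
E
```

```text
fresh_tray top 249 c 484.1 366.9 wh 61.0 105.2 a 83.2 z [0.01   0.0155 0.021 ]
fresh_tray scene 260 c 481.1 361.0 wh 67.6 107.7 a 82.6 z [0.01   0.0159 0.0203]
fresh_board top 174 c 484.9 370.5 wh 26.7 72.1 a 78.0 z [0.0096 0.0138 0.0182]
fresh_board scene 97 c 484.8 364.0 wh 37.8 77.6 a 77.5 z [0.0132 0.0155 0.0173]
empty_tray top 236 c 491.2 169.8 wh 107.0 105.4 a 84.0 z [0.0096 0.0149 0.0204]
empty_tray scene 414 c 503.5 162.6 wh 118.8 136.6 a 80.7 z [0.0095 0.0142 0.0206]
empty_all top 973 c 490.2 168.8 wh 109.2 113.6 a 84.4 z [-0.002   0.0045  0.0179]
empty_all scene 884 c 486.9 158.7 wh 129.9 150.0 a 89.6 z [0.002  0.0081 0.0194]
parts rim top 276 c 492.7 -413.6 wh 110.4 115.7 a 5.3 z [0.0098 0.0142 0.0194]
parts rim scene 495 c 490.1 -416.9 wh 114.8 115.6 a 6.0 z [0.0117 0.0158 0.0188]
parts all top 1814 c 502.4 -416.3 wh 138.2 122.3 a 4.8 z [-0.003   0.0025  0.0157]
parts all scene 2591 c 488.7 -416.4 wh 168.6 164.9 a 89.9 z [-0.0064  0.0039  0.017 ]
nest plate top 571 c 483.1 -86.6 wh 110.0 133.6 a 1.4 z [0.0043 0.0094 0.0147]
nest plate scene 452 c 470.3 -97.0 wh 108.7 143.
[... 3757 characters left out ...]
3), np.float64(0.105)), (np.float64(0.599), np.float64(0.1)), (np.float64(0.604), np.float64(0.101)), (np.float64(0.608), np.float64(0.113)), (np.float64(0.613), np.float64(0.113)), (np.float64(0.616), np.float64(0.127)), (np.float64(0.621), np.float64(0.126)), (np.float64(0.625), np.float64(0.134)), (np.float64(0.63), np.float64(0.136)), (np.float64(0.635), np.float64(0.139)), (np.float64(0.639), np.float64(0.148)), (np.float64(0.644), np.float64(0.147)), (np.float64(0.648), np.float64(0.151)), (np.float64(0.654), np.float64(0.151)), (np.float64(0.659), np.float64(0.152)), (np.float64(0.671), np.float64(0.119)), (np.float64(0.676), np.float64(0.244)), (np.float64(0.679), np.float64(0.243))]
```

The manual's scale: shifts go in shares of 62.5 mm and turns go in shares of 90 degrees. Converting my numbers, 9.7 degrees / 90 = 0.1078.

```bash
cat > plan.py <<'E'
import sys; from h import *
# plan x y z yaw -> delta in tool axes now / after the turn
x,y,z,w=map(float,sys.argv[1:5]); s=sensors.read_state(); o=s["orientation"]; p=s["tool_pos"]
M=R.from_euler("xyz",o,degrees=True); N=R.from_euler("xyz",[180,0,w],degrees=True)
d=np.array([x,y,z])-p; t=-((w-o[2]+180)%360-180)
print("t",round(s["clock"],1),"at",p.round(4),"rpy",o.round(1),"| now-axes",M.inv().apply(d).round(4),"| end-axes",N.inv().apply(d).round(4),"| turn",round(t,1))
E
python3 plan.py .45 .3 .22 91
python3 - <<'E'
from h import *
im={n:cv2.imread(f"pics/{n}0.png") for n in("top","scene")}
for n in im:
    P=cloud(n,np.load(f"pics/{n}0d.npy")); h=cv2.cvtColor(im[n],cv2.COLOR_BGR2HSV)
    for name,c,ex,z0 in(("empty",(.487,.153),(.075,.05),.011),("emptyall",(.487,.153),(.07,.05),.0),("freshboard",(.483,.365),(.06,.04),.009)):
        m=(h[...,1]<60)&(h[...,2]>120) if name[0]=="e" else (h[...,0]>40)&(h[...,0]<80)&(h[...,1]>90)
        m&=(np.abs(P[...,0]-c[0])<ex[0])&(np.abs(P[...,1]-c[1])<ex[1])&(P[...,2]>z0)&(P[...,2]<.03)
        if n=="scene" and name=="emptyall": continue
        q=P[m]; print(name,n,m.sum(),cv2.minAreaRect((q[:,:2]*1000).astype(np.float32)),q.mean(0).round(4))
E
```

```text
t 0.1 at [0.2462 0.6279 0.22  ] rpy [-179.9    0.   158.6] | now-axes [-0.3094 -0.2309  0.0005] | end-axes [-0.3314  0.198   0.    ] | turn 67.6
empty top 179 ((488.7129211425781, 146.13470458984375), (59.45365905761719, 105.39376831054688), 83.94591522216797) [0.4897 0.1463 0.016 ]
emptyall top 827 ((488.10931396484375, 147.75164794921875), (66.97752380371094, 113.62803649902344), 84.4727783203125) [0.4891 0.1471 0.0068]
freshboard top 170 ((484.9402770996094, 370.4913330078125), (26.686565399169922, 72.11719512939453), 77.9742431640625) [0.4832 0.3695 0.014 ]
empty scene 300 ((487.9265441894531, 141.5216827392578), (67.1884536743164, 110.95603942871094), 84.19792175292969) [0.4841 0.1415 0.0158]
freshboard scene 97 ((484.82763671875, 364.0216064453125), (37.77993392944336, 77.56352996826172), 77.46363067626953) [0.4804 0.3631 0.0155]
```

Emit:
{"api": "jog_arm", "payload": {
  "moves": [
    [0.04, [0, 0, 0], 0.1078],
    [0.04, [0, 0, 0], 0.1078],
    [0.04, [0, 0, 0], 0.1078],
    [0.04, [0, 0, 0], 0.1078],
    [0.04, [0, 0, 0], 0.1078],
    [0.04, [0, 0, 0], 0.1078],
    [0.04, [0, 0, 0], 0.1044]
  ],
  "force": 40
}}

```text
clock: 0.98
tool_pos: [0.2463, 0.6281, 0.2204]
orientation: [-180.0, 0.1, 90.7]
ft_force: [0.1, 0.5, -0.1]
width: 0.0402
gripper_force: 0.0
```

```bash
python3 plan.py .45 .3 .22 91
```

```text
t 1.0 at [0.2463 0.6281 0.2204] rpy [-1.80e+02  1.00e-01  9.07e+01] | now-axes [-0.3305  0.1999  0.0007] | end-axes [-0.3316  0.198   0.0004] | turn -0.3
```

Converted, -0.042 m is -0.672, 0.025 m is 0.4.

Emit:
{"api": "jog_arm", "payload": {
  "moves": [
    [0.04, [-0.672, 0.4, 0], 0],
    [0.04, [-0.672, 0.4, 0], 0],
    [0.04, [-0.672, 0.4, 0], 0],
    [0.04, [-0.672, 0.4, 0], 0],
    [0.04, [-0.672, 0.4, 0], 0],
    [0.04, [-0.672, 0.4, 0], 0],
    [0.04, [-0.672, 0.4, 0], 0],
    [0.04, [-0.672, 0.4, 0], 0]
  ]
}}

```text
clock: 1.98
tool_pos: [0.4526, 0.2943, 0.2208]
orientation: [-180.0, 0.0, 91.0]
ft_force: [1.1, 0.4, 0.4]
width: 0.0395
gripper_force: 0.0
```

Emit:
{"api": "jog_arm", "payload": {
  "moves": [
    [0.04, [-0.8, 0, 0], 0],
    [0.04, [-0.8, 0, 0], 0],
    [0.04, [-0.8, 0, 0], 0],
    [0.04, [-0.8, 0, 0], 0],
    [0.04, [-0.8, 0, 0], 0],
    [0.04, [-0.8, 0, 0], 0],
    [0.04, [-0.8, 0, 0], 0],
    [0.04, [-0.64, 0, 0], 0]
  ]
}}

```text
clock: 2.98
tool_pos: [0.4583, -0.096, 0.2209]
orientation: [-180.0, -0.0, 90.9]
ft_force: [-0.0, 0.4, 0.6]
width: 0.04
gripper_force: 0.0
```

```bash
python3 plan.py .448 -.104 .12 91
```

```text
t 3.0 at [ 0.4583 -0.096   0.2209] rpy [-180.    -0.    90.9] | now-axes [-0.0078 -0.0104  0.1009] | end-axes [-0.0078 -0.0104  0.1009] | turn -0.1
```

Converted, 0.05 m is 0.8, 0.015 m is 0.24.

Emit:
{"api": "jog_arm", "payload": {
  "moves": [
    [0.04, [-0.064, -0.08, 0.8], 0],
    [0.04, [-0.064, -0.08, 0.8], 0],
    [0.04, [0, 0, 0.24], 0],
    [0.04, [0, 0, 0], 0]
  ]
}}

```text
clock: 3.48
tool_pos: [0.4491, -0.1021, 0.1058]
orientation: [-179.9, 0.0, 91.0]
ft_force: [0.3, -0.8, -0.5]
width: 0.0399
gripper_force: 0.0
```

```bash
python3 - <<'E'
from h import *
ims=[]
T=sensors.read_state()["tool_pos"]
for n,(u0,u1,v0,v1) in(("top",(300,400,255,330)),("scene",(260,380,220,310))):
    p,d=imaging.capture(n); b=p[:,:,::-1].copy(); uv=proj(n,T+[0,0,-.014])[0]; print(n,uv)
    c=cv2.resize(b[v0:v1,u0:u1],(400,300),interpolation=cv2.INTER_CUBIC)
    cv2.drawMarker(c,(int((uv[0]-u0+.5)*400/(u1-u0)),int((uv[1]-v0+.5)*300/(v1-v0))),(255,0,255),0,12,1); ims.append(c)
cv2.imwrite("pics/p1.png",np.hstack(ims))
E
```

```text
top [350.67527513 312.21852321]
scene [303.70103957 271.21530372]
```

View pics/p1.png

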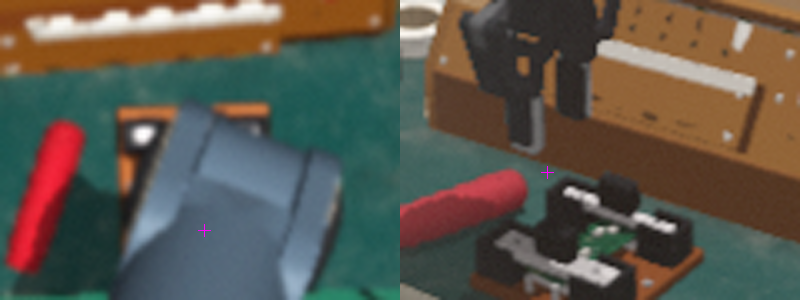

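The scene crop shows the fingertips straddling around crop (548,134). The near grip block, top at crop (560,222), sits slightly to the right. The scene camera therefore agrees with FK, and the top view is biased by about 5 mm in y. I'll use the scene values.

Converted, 0.02 m is 0.32, 0.01 m is 0.16.

```bash
python3 plan.py .447 -.1065 .0495 91
```

```text
t 3.6 at [ 0.4506 -0.1022  0.1074] rpy [179.8   0.   91. ] | now-axes [-0.0042 -0.0039  0.0578] | end-axes [-0.0042 -0.0037  0.0579] | turn 0.0
```

Emit:
{"api": "jog_arm", "payload": {
  "moves": [
    [0.04, [-0.08, -0.032, 0.32], 0],
    [0.04, [0, 0, 0.32], 0],
    [0.04, [0, 0, 0.16], 0],
    [0.04, [0, 0, 0], 0]
  ]
}}

```text
clock: 4.08
tool_pos: [0.4477, -0.1071, 0.0565]
orientation: [180.0, -0.0, 91.0]
ft_force: [0.4, -1.0, 0.9]
width: 0.0397
gripper_force: 0.0
```

```bash
python3 plan.py .447 -.1065 .0495 91
```

```text
t 4.1 at [ 0.4477 -0.1071  0.0565] rpy [180.  -0.  91.] | now-axes [ 0.0006 -0.0007  0.007 ] | end-axes [ 0.0006 -0.0007  0.007 ] | turn 0.0
```

Converted, 0.006 m is 0.096.

Emit:
{"api": "jog_arm", "payload": {
  "moves": [
    [0.04, [0, 0, 0.096], 0],
    [0.03, [0, 0, 0], 0],
    [0.02, [0, 0, 0], 0],
    [0.0, [0, 0, 0], 0],
    [0, [0, 0, 0], 0],
    [0, [0, 0, 0], 0]
  ],
  "force": 40
}}

```text
clock: 4.82
tool_pos: [0.4471, -0.1072, 0.05]
orientation: [180.0, -0.0, 91.0]
ft_force: [0.5, -0.5, -0.0]
width: 0.0002
gripper_force: 0.0
```

```bash
python3 plan.py .447 -.1065 .0495 91
python3 - <<'E'
from h import *
p,d=imaging.capture("scene"); b=p[:,:,::-1]
cv2.imwrite("pics/p2.png",cv2.resize(b[220:330,250:390],(560,440),interpolation=cv2.INTER_CUBIC))
E
```

```text
t 4.8 at [ 0.4471 -0.1072  0.05  ] rpy [180.  -0.  91.] | now-axes [ 0.0007 -0.0001  0.0005] | end-axes [ 0.0007 -0.0001  0.0005] | turn -0.0
```

View pics/p2.png

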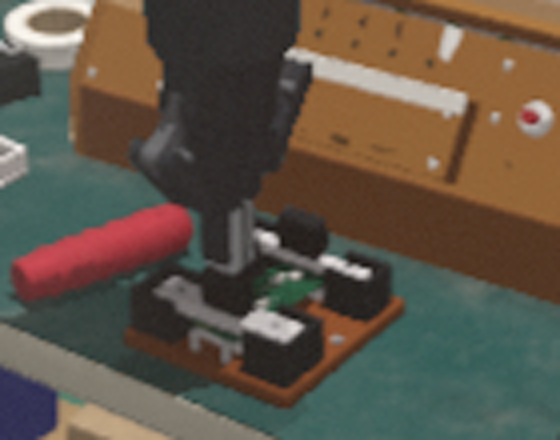

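The fingers closed on nothing. The tips at crop (232,268) appear behind or above the near block at (228,288). I'll measure the tip with depth.

```bash
python3 - <<'E'
from h import *
p,d=imaging.capture("scene"); C=cloud("scene",d)
T=sensors.read_state()["tool_pos"]; print("tip FK",T-[0,0,.014],proj("scene",T-[0,0,.014]))
for u in (303,306,308,310):
    print(u,[(v,*C[v,u].round(3)) for v in range(276,304,3)])
# block appearance initial
print(proj("scene",[[.447,-.107,.054],[.447,-.107,.033]]))
p,d=imaging.capture("top"); C=cloud("top",d)
for u in range(340,362,4): print(u,[(v,*C[v,u].round(3)) for v in range(296,320,4)])
E
```

```text
tip FK [ 0.44707864 -0.10722257  0.03597486] [[305.74295116 295.90865242]]
303 [(276, np.float64(0.433), np.float64(-0.113), np.float64(0.092)), (279, np.float64(0.435), np.float64(-0.111), np.float64(0.083)), (282, np.float64(0.436), np.float64(-0.11), np.float64(0.076)), (285, np.float64(0.437), np.float64(-0.109), np.float64(0.068)), (288, np.float64(0.443), np.float64(-0.104), np.float64(0.056)), (291, np.float64(0.443), np.float64(-0.103), np.float64(0.048)), (294, np.float64(0.442), np.float64(-0.104), np.float64(0.042)), (297, np.float64(0.445), np.float64(-0.101), np.float64(0.032)), (300, np.float64(0.442), np.float64(-0.104), np.float64(0.027)), (303, np.float64(0.443), np.float64(-0.103), np.float64(0.02))]
306 [(276, np.float64(0.441), np.float64(-0.114), np.float64(0.089)), (279, np.float64(0.439), np.float64(-0.115), np.float64(0.083)), (282, np.float64(0.438), np.float64(-0.116), np.float64(0.077)), (285, np.float64(0.439), np.float64(-0.115), np.float64(0.069)), (288, np.float64(0.445), np.float64(-0.11), np.float64(0.057)), (291, np.float64(0.443), np.float64(-0.112)
[... 3302 characters left out ...]
4(0.463), np.float64(-0.097), np.float64(0.42)), (304, np.float64(0.454), np.float64(-0.096), np.float64(0.433)), (308, np.float64(0.446), np.float64(-0.095), np.float64(0.443)), (312, np.float64(0.439), np.float64(-0.094), np.float64(0.457)), (316, np.float64(0.431), np.float64(-0.094), np.float64(0.467))]
360 [(296, np.float64(0.472), np.float64(-0.107), np.float64(0.4)), (300, np.float64(0.463), np.float64(-0.106), np.float64(0.414)), (304, np.float64(0.455), np.float64(-0.104), np.float64(0.426)), (308, np.float64(0.446), np.float64(-0.103), np.float64(0.44)), (312, np.float64(0.439), np.float64(-0.102), np.float64(0.452)), (316, np.float64(0.431), np.float64(-0.102), np.float64(0.459))]
```

By depth, the tips are at z≈0.058, just above the block top and correct in xy. The real tip is therefore about 20 mm higher than I assumed. I'll open, go lower in small steps and watch the force.

Converted, 0.006 m is 0.096.

Emit:
{"api": "jog_arm", "payload": {
  "moves": [
    [0.04, [0, 0, 0], 0],
    [0.04, [0, 0, 0], 0],
    [0.04, [0, 0, 0.096], 0],
    [0.04, [0, 0, 0.096], 0],
    [0.04, [0, 0, 0], 0]
  ],
  "force": 30
}}

```text
clock: 5.6
tool_pos: [0.4465, -0.1072, 0.0373]
orientation: [-179.9, -0.0, 91.0]
ft_force: [-0.6, 0.2, -0.1]
width: 0.04
gripper_force: 0.0
```

Emit:
{"api": "jog_arm", "payload": {
  "moves": [
    [0, [0, 0, 0], 0],
    [0, [0, 0, 0], 0],
    [0, [0, 0, 0], 0],
    [0, [0, 0, 0], 0],
    [0, [0, 0, 0], 0]
  ],
  "force": 30
}}

```text
clock: 6.22
tool_pos: [0.4472, -0.1073, 0.0381]
orientation: [180.0, 0.0, 91.0]
ft_force: [0.3, 0.1, 0.4]
width: 0.0105
gripper_force: 32.0
```

```bash
python3 - <<'E'
from h import *
p,d=imaging.capture("scene"); b=p[:,:,::-1]; C=cloud("scene",d)
cv2.imwrite("pics/p3.png",cv2.resize(b[250:320,270:350],(640,560),interpolation=cv2.INTER_CUBIC))
E
```

```text
(no output)
```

View pics/p3.png

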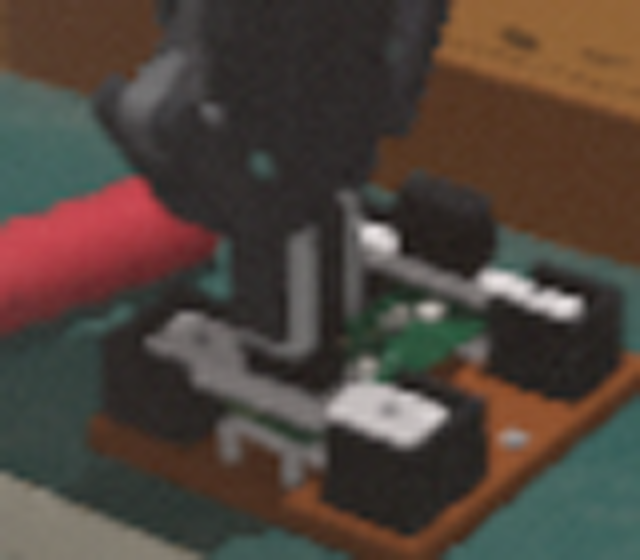

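Gripped at width 0.0105. The pads hold only the upper part of the block, with the tips still about 10 mm above the bar. I'll regrip 6 mm lower and lift.

Converted, 0.006 m is 0.096.

Emit:
{"api": "jog_arm", "payload": {
  "moves": [
    [0.035, [0, 0, 0], 0],
    [0.035, [0, 0, 0], 0],
    [0.035, [0, 0, 0.096], 0],
    [0, [0, 0, 0], 0],
    [0, [0, 0, 0], 0],
    [0, [0, 0, 0], 0],
    [0, [0, 0, 0], 0],
    [0, [0, 0, 0], 0]
  ],
  "force": 50
}}

```text
clock: 7.28
tool_pos: [0.4471, -0.1072, 0.032]
orientation: [180.0, -0.0, 91.0]
ft_force: [-0.7, -0.1, -0.2]
width: 0.0107
gripper_force: 52.8
```

Emit:
{"api": "jog_arm", "payload": {
  "moves": [
    [0, [0, 0, -0.16], 0],
    [0, [0, 0, -0.48], 0],
    [0, [0, 0, -0.8], 0],
    [0, [0, 0, -0.48], 0],
    [0, [0, 0, 0], 0],
    [0, [0, 0, 0], 0]
  ]
}}

```text
clock: 8.02
tool_pos: [0.4464, -0.1069, 0.1515]
orientation: [-179.9, -0.0, 91.0]
ft_force: [-0.7, 0.0, -1.1]
width: 0.0106
gripper_force: 52.9
```

```bash
python3 plan.py .465 -.417 .15 95.5
python3 - <<'E'
from h import *
p,d=imaging.capture("scene"); b=p[:,:,::-1]; C=cloud("scene",d)
cv2.imwrite("pics/p4.png",cv2.resize(b[180:320,250:390],(560,560),interpolation=cv2.INTER_CUBIC))
E
```

```text
t 8.0 at [ 0.4464 -0.1069  0.1515] rpy [-179.9   -0.    91. ] | now-axes [-0.3104  0.0132  0.0013] | end-axes [-0.3104 -0.0112  0.0015] | turn -4.5
```

View pics/p4.png

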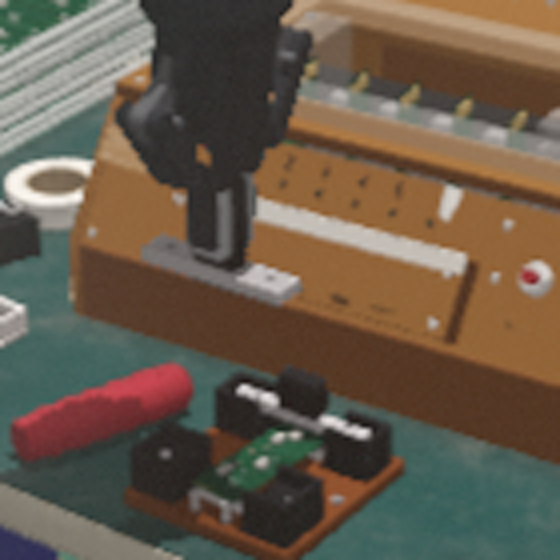

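The wide bar is lifted cleanly, with all saddles empty on the near side. I'll carry it to the steel tray.

Converted, -0.045 m is -0.72, -0.04 m is -0.64, -4.5 degrees / 90 = -0.05.

Emit:
{"api": "jog_arm", "payload": {
  "moves": [
    [0, [0, 0, 0], -0.05],
    [0, [-0.72, -0.0256, 0], 0],
    [0, [-0.72, -0.0256, 0], 0],
    [0, [-0.72, -0.0256, 0], 0],
    [0, [-0.72, -0.0256, 0], 0],
    [0, [-0.72, -0.0256, 0], 0],
    [0, [-0.72, -0.0256, 0], 0],
    [0, [-0.64, -0.0256, 0], 0]
  ]
}}

```text
clock: 9.07
tool_pos: [0.4646, -0.418, 0.1498]
orientation: [-179.8, -0.1, 95.4]
ft_force: [-0.2, 1.3, -0.4]
width: 0.0106
gripper_force: 52.8
```

```bash
python3 plan.py .4651 -.4194 .0105 95.5
```

```text
t 9.1 at [ 0.4646 -0.418   0.1498] rpy [-1.798e+02 -1.000e-01  9.540e+01] | now-axes [-0.0017  0.0007  0.1393] | end-axes [-0.0014  0.0003  0.1393] | turn -0.1
```

Converted, 0.05 m is 0.8, 0.025 m is 0.4.

Emit:
{"api": "jog_arm", "payload": {
  "moves": [
    [0, [-0.024, 0, 0.8], 0],
    [0, [0, 0, 0.8], 0],
    [0, [0, 0, 0.4], 0],
    [0, [0, 0, 0.128], 0],
    [0, [0, 0, 0.064], 0],
    [0, [0, 0, 0.016], 0],
    [0, [0, 0, 0], 0]
  ]
}}

```text
clock: 9.95
tool_pos: [0.4662, -0.4188, 0.0149]
orientation: [179.9, 0.1, 95.5]
ft_force: [0.4, -0.4, -0.6]
width: 0.0102
gripper_force: 52.8
```

```bash
python3 plan.py .4651 -.4194 .0105 95.5
```

```text
t 9.9 at [ 0.4662 -0.4188  0.0149] rpy [1.799e+02 1.000e-01 9.550e+01] | now-axes [-0.0005 -0.0012  0.0044] | end-axes [-0.0005 -0.0012  0.0044] | turn -0.0
```

Converted, 0.002 m is 0.032.

Emit:
{"api": "jog_arm", "payload": {
  "moves": [
    [0, [0, 0, 0.032], 0],
    [0, [0, 0, 0], 0],
    [0, [0, 0, 0], 0]
  ]
}}

```text
clock: 10.32
tool_pos: [0.4658, -0.4184, 0.0121]
orientation: [180.0, 0.0, 95.5]
ft_force: [0.3, 0.0, -0.8]
width: 0.0103
gripper_force: 52.8
```

Emit:
{"api": "jog_arm", "payload": {
  "moves": [
    [0, [0, 0, 0.032], 0],
    [0, [0, 0, 0], 0],
    [0, [0, 0, 0], 0]
  ]
}}

```text
clock: 10.7
tool_pos: [0.4657, -0.4184, 0.0099]
orientation: [-180.0, -0.0, 95.5]
ft_force: [0.4, -0.2, -1.2]
width: 0.0105
gripper_force: 52.8
```

Converted, 0.001 m is 0.016.

Emit:
{"api": "jog_arm", "payload": {
  "moves": [
    [0, [0, 0, 0.016], 0],
    [0, [0, 0, 0], 0]
  ]
}}

```text
clock: 10.95
tool_pos: [0.4658, -0.4185, 0.0092]
orientation: [180.0, 0.0, 95.5]
ft_force: [-0.8, 0.4, 3.3]
width: 0.011
gripper_force: 53.1
```

Emit:
{"api": "jog_arm", "payload": {
  "moves": [
    [0, [0, 0, 0.016], 0],
    [0, [0, 0, 0], 0]
  ]
}}

```text
clock: 11.2
tool_pos: [0.4659, -0.4185, 0.0091]
orientation: [180.0, -0.0, 95.5]
ft_force: [-1.4, 2.1, 7.9]
width: 0.0103
gripper_force: 54.1
```

Emit:
{"api": "jog_arm", "payload": {
  "moves": [
    [0, [0, 0, 0.016], 0],
    [0, [0, 0, 0], 0]
  ]
}}

```text
clock: 11.45
tool_pos: [0.466, -0.4184, 0.0091]
orientation: [179.9, -0.1, 95.5]
ft_force: [-3.5, 4.1, 15.0]
width: 0.0105
gripper_force: 54.9
```

Converted, -0.05 m is -0.8, -0.03 m is -0.48.

Emit:
{"api": "jog_arm", "payload": {
  "moves": [
    [0, [0, 0, -0.032], 0],
    [0.02, [0, 0, 0], 0],
    [0.02, [0, 0, 0], 0],
    [0.02, [0, 0, 0], 0],
    [0.02, [0, 0, -0.24], 0],
    [0.025, [0, 0, -0.8], 0],
    [0.04, [0, 0, -0.8], 0],
    [0.04, [0, 0, -0.48], 0]
  ]
}}

```text
clock: 12.45
tool_pos: [0.4663, -0.4196, 0.1578]
orientation: [179.8, 0.2, 95.4]
ft_force: [0.6, -0.1, 0.6]
width: 0.0401
gripper_force: 0.0
```

```bash
python3 plan.py .5145 -.1065 .155 91
```

```text
t 12.4 at [ 0.4663 -0.4196  0.1578] rpy [179.8   0.2  95.4] | now-axes [0.3071 0.0777 0.0021] | end-axes [0.3122 0.0537 0.0028] | turn 4.4
```

Converted, 0.045 m is 0.72, 0.042 m is 0.672, 4.4 degrees / 90 = 0.0489.

Emit:
{"api": "jog_arm", "payload": {
  "moves": [
    [0.04, [0, 0, 0], 0.0489],
    [0.035, [0.72, 0.1232, 0], 0],
    [0.035, [0.72, 0.1232, 0], 0],
    [0.035, [0.72, 0.1232, 0], 0],
    [0.035, [0.72, 0.1232, 0], 0],
    [0.035, [0.72, 0.1232, 0], 0],
    [0.035, [0.72, 0.1232, 0], 0],
    [0.035, [0.672, 0.1232, 0], 0]
  ]
}}

```text
clock: 13.45
tool_pos: [0.514, -0.104, 0.155]
orientation: [179.9, -0.0, 91.1]
ft_force: [-0.3, 0.8, 0.2]
width: 0.0349
gripper_force: 0.0
```

Emit:
{"api": "jog_arm", "payload": {
  "moves": [
    [0.035, [0, 0, 0.8], 0],
    [0.035, [0, 0, 0.32], 0],
    [0.035, [0, 0, 0], 0],
    [0.035, [0, 0, 0], 0]
  ]
}}

```text
clock: 13.95
tool_pos: [0.5146, -0.106, 0.0853]
orientation: [179.9, 0.0, 91.0]
ft_force: [0.2, 0.0, 0.1]
width: 0.0352
gripper_force: 0.0
```

```bash
python3 plan.py .5145 -.1065 .032 91
```

```text
t 13.9 at [ 0.5146 -0.106   0.0853] rpy [179.9   0.   91. ] | now-axes [-0.0005 -0.0003  0.0533] | end-axes [-0.0005 -0.0001  0.0533] | turn 0.0
```

Converted, 0.03 m is 0.48, 0.013 m is 0.208.

Emit:
{"api": "jog_arm", "payload": {
  "moves": [
    [0.035, [0, 0, 0.48], 0],
    [0.035, [0, 0, 0.208], 0],
    [0.035, [0, 0, 0.16], 0],
    [0.035, [0, 0, 0], 0]
  ]
}}

```text
clock: 14.45
tool_pos: [0.5137, -0.1055, 0.0309]
orientation: [-180.0, -0.0, 91.1]
ft_force: [-1.0, 0.9, -0.4]
width: 0.035
gripper_force: 0.0
```

Emit:
{"api": "jog_arm", "payload": {
  "moves": [
    [0, [0, 0, 0], 0],
    [0, [0, 0, 0], 0],
    [0, [0, 0, 0], 0],
    [0, [0, 0, 0], 0],
    [0, [0, 0, 0], 0]
  ],
  "force": 50
}}

```text
clock: 15.08
tool_pos: [0.5143, -0.1056, 0.0317]
orientation: [179.9, -0.0, 91.1]
ft_force: [-1.1, -0.2, 6.5]
width: 0.0104
gripper_force: 51.3
```

Emit:
{"api": "jog_arm", "payload": {
  "moves": [
    [0, [0, 0, -0.16], 0],
    [0, [0, 0, -0.48], 0],
    [0, [0, 0, -0.8], 0],
    [0, [0, 0, -0.48], 0],
    [0, [0, 0, 0], 0],
    [0, [0, 0, 0], 0]
  ]
}}

```text
clock: 15.82
tool_pos: [0.5129, -0.1049, 0.1502]
orientation: [-179.9, -0.0, 91.1]
ft_force: [0.1, -0.5, -1.7]
width: 0.0106
gripper_force: 50.6
```

```bash
python3 plan.py .515 -.4146 .15 95.5
```

```text
t 15.8 at [ 0.5129 -0.1049  0.1502] rpy [-179.9   -0.    91.1] | now-axes [-3.097e-01 -3.800e-03  1.000e-04] | end-axes [-3.085e-01 -2.760e-02  2.000e-04] | turn -4.4
```

Converted, -0.044 m is -0.704, -0.004 m is -0.064, -4.4 degrees / 90 = -0.0489.

Emit:
{"api": "jog_arm", "payload": {
  "moves": [
    [0, [0, 0, 0], -0.0489],
    [0, [-0.704, -0.064, 0], 0],
    [0, [-0.704, -0.064, 0], 0],
    [0, [-0.704, -0.064, 0], 0],
    [0, [-0.704, -0.064, 0], 0],
    [0, [-0.704, -0.064, 0], 0],
    [0, [-0.704, -0.064, 0], 0],
    [0, [-0.704, -0.064, 0], 0]
  ]
}}

```text
clock: 16.82
tool_pos: [0.5144, -0.4153, 0.1486]
orientation: [-179.8, -0.2, 95.5]
ft_force: [1.3, 0.5, -0.8]
width: 0.0107
gripper_force: 50.5
```

Emit:
{"api": "jog_arm", "payload": {
  "moves": [
    [0, [0, 0, 0.8], 0],
    [0, [0, 0, 0.8], 0],
    [0, [0, 0, 0.4], 0],
    [0, [0, 0, 0], 0],
    [0, [0, 0, 0], 0]
  ]
}}

```text
clock: 17.45
tool_pos: [0.5153, -0.4151, 0.0262]
orientation: [-180.0, 0.0, 95.5]
ft_force: [1.1, -0.6, 0.7]
width: 0.0105
gripper_force: 50.5
```

```bash
python3 plan.py .5155 -.4146 .0092 95.5
```

```text
t 17.4 at [ 0.5153 -0.4151  0.0262] rpy [-180.     0.    95.5] | now-axes [0.0005 0.0003 0.017 ] | end-axes [0.0005 0.0003 0.017 ] | turn -0.0
```

Converted, 0.01 m is 0.16, 0.004 m is 0.064.

Emit:
{"api": "jog_arm", "payload": {
  "moves": [
    [0, [0, 0, 0.16], 0],
    [0, [0, 0, 0.064], 0],
    [0, [0, 0, 0.032], 0],
    [0, [0, 0, 0], 0],
    [0, [0, 0, 0], 0]
  ]
}}

```text
clock: 18.08
tool_pos: [0.5154, -0.4148, 0.0102]
orientation: [180.0, 0.0, 95.5]
ft_force: [-0.0, 0.3, -0.6]
width: 0.0106
gripper_force: 50.5
```

Emit:
{"api": "jog_arm", "payload": {
  "moves": [
    [0, [0, 0, 0.016], 0],
    [0, [0, 0, 0], 0]
  ]
}}

```text
clock: 18.32
tool_pos: [0.5155, -0.4149, 0.0094]
orientation: [180.0, 0.0, 95.5]
ft_force: [-0.7, 1.2, 2.0]
width: 0.0106
gripper_force: 50.8
```

Emit:
{"api": "jog_arm", "payload": {
  "moves": [
    [0, [0, 0, 0.016], 0],
    [0, [0, 0, 0], 0]
  ]
}}

```text
clock: 18.58
tool_pos: [0.5155, -0.4148, 0.0093]
orientation: [179.9, -0.0, 95.5]
ft_force: [-1.4, 2.2, 8.1]
width: 0.0107
gripper_force: 51.7
```

Converted, -0.05 m is -0.8, -0.015 m is -0.24.

Emit:
{"api": "jog_arm", "payload": {
  "moves": [
    [0, [0, 0, -0.032], 0],
    [0.02, [0, 0, 0], 0],
    [0.02, [0, 0, 0], 0],
    [0.02, [0, 0, 0], 0],
    [0.02, [0, 0, -0.24], 0],
    [0.025, [0, 0, -0.8], 0],
    [0.05, [0, 0, -0.8], 0],
    [0.05, [0, 0, -0.48], 0]
  ]
}}

```text
clock: 19.58
tool_pos: [0.5159, -0.4159, 0.159]
orientation: [179.8, 0.2, 95.5]
ft_force: [0.5, -0.0, -0.2]
width: 0.05
gripper_force: 0.0
```

Emit:
{"api": "jog_arm", "payload": {
  "moves": [
    [0.05, [0, 0, 0], -0.1178],
    [0.05, [0, 0, 0], -0.1178],
    [0.05, [0, 0, 0], -0.1178],
    [0.05, [0, 0, 0], -0.1178],
    [0.05, [0, 0, 0], -0.1178],
    [0.05, [0, 0, 0], -0.1178],
    [0.05, [0, 0, 0], -0.1178],
    [0.05, [0, 0, 0], -0.1178]
  ]
}}

```text
clock: 20.58
tool_pos: [0.5151, -0.4152, 0.1561]
orientation: [-179.9, 0.0, -179.4]
ft_force: [0.5, 1.1, 0.4]
width: 0.0501
gripper_force: 0.0
```

```bash
python3 plan.py .482 -.106 .155 181
python3 - <<'E'
from h import *
p,d=imaging.capture("scene"); b=p[:,:,::-1]
T,d2=imaging.capture("top"); T=T[:,:,::-1]
C=cloud("scene",d);h=cv2.cvtColor(b,cv2.COLOR_BGR2HSV); 
a=cv2.resize(b[270:330,270:350],(400,300),interpolation=cv2.INTER_CUBIC);c=cv2.resize(b[320:380,405:500],(400,300),interpolation=cv2.INTER_CUBIC)
e=cv2.resize(T[270:330,300:380],(400,300),interpolation=cv2.INTER_CUBIC);f=cv2.resize(T[270:330,420:500],(400,300),interpolation=cv2.INTER_CUBIC)
cv2.imwrite("pics/p5.png",np.vstack([np.hstack([a,c]),np.hstack([e,f])]))
m=(h[...,0]>40)&(h[...,0]<85)&(h[...,1]>90)&(np.abs(C[...,0]-.482)<.05)&(np.abs(C[...,1]+.106)<.03)&(C[...,2]>.014)&(C[...,2]<.035)
q=C[m];print(m.sum(),cv2.minAreaRect((q[:,:2]*1000).astype(np.float32)))
E
```

```text
t 20.6 at [ 0.5151 -0.4152  0.1561] rpy [-179.9    0.  -179.4] | now-axes [0.0299 0.3095 0.0008] | end-axes [0.0277 0.3097 0.0011] | turn -0.4
159 ((480.9351806640625, -105.693603515625), (34.7138557434082, 75.43643188476562), 82.51728057861328)
```

View pics/p5.png

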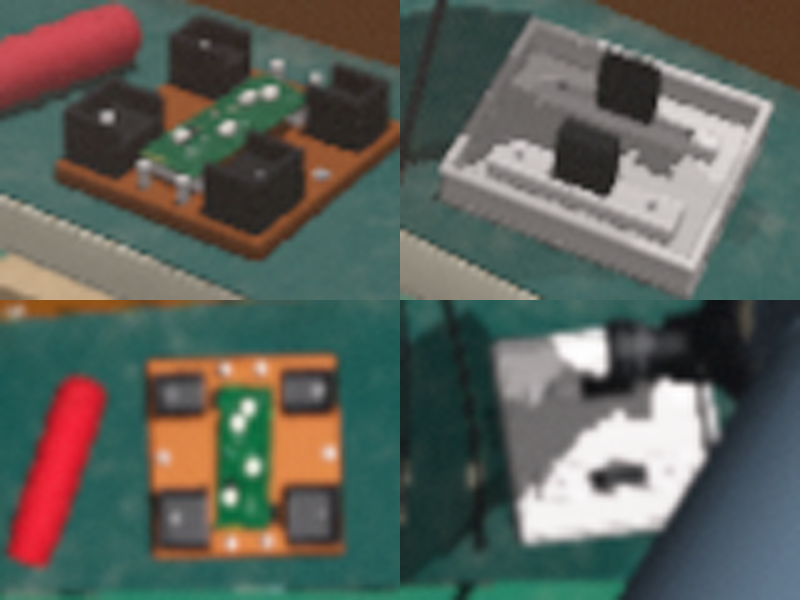

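The crop shows both bars flat in the steel tray, and the board is free in the nest between the saddles. Next is the board pinch.

The manual's scale: shifts go in shares of 62.5 mm and turns go in shares of 90 degrees. Converting my numbers, 0.044 m is 0.704, 0.004 m is 0.064.

Emit:
{"api": "jog_arm", "payload": {
  "moves": [
    [0.05, [0.064, 0.704, 0], 0],
    [0.05, [0.064, 0.704, 0], 0],
    [0.05, [0.064, 0.704, 0], 0],
    [0.05, [0.064, 0.704, 0], 0],
    [0.05, [0.064, 0.704, 0], 0],
    [0.05, [0.064, 0.704, 0], 0],
    [0.05, [0.064, 0.704, 0], 0],
    [0.05, [0, 0, 0], 0]
  ]
}}

```text
clock: 21.68
tool_pos: [0.4857, -0.1033, 0.1555]
orientation: [179.9, 0.0, -179.5]
ft_force: [0.0, -1.4, 0.3]
width: 0.0502
gripper_force: 0.0
```

Emit:
{"api": "jog_arm", "payload": {
  "moves": [
    [0.05, [0, 0, 0.8], 0],
    [0.05, [0, 0, 0.64], 0],
    [0.05, [0, 0, 0.32], 0],
    [0.05, [0, 0, 0], 0],
    [0.05, [0, 0, 0], 0]
  ]
}}

```text
clock: 22.3
tool_pos: [0.4866, -0.1078, 0.046]
orientation: [-180.0, 0.1, -179.8]
ft_force: [0.8, 0.2, -0.1]
width: 0.0499
gripper_force: 0.0
```

```bash
python3 plan.py .483 -.106 .006 180.6
```

```text
t 22.3 at [ 0.4866 -0.1078  0.046 ] rpy [-1.800e+02  1.000e-01 -1.798e+02] | now-axes [0.0037 0.0018 0.04  ] | end-axes [0.0036 0.0018 0.04  ] | turn -0.4
```

Converted, 0.015 m is 0.24, 0.012 m is 0.192.

Emit:
{"api": "jog_arm", "payload": {
  "moves": [
    [0.05, [0.056, 0.032, 0.24], 0],
    [0.05, [0, 0, 0.192], 0],
    [0.05, [0, 0, 0.128], 0],
    [0.05, [0, 0, 0], 0],
    [0.05, [0, 0, 0], 0]
  ]
}}

```text
clock: 22.92
tool_pos: [0.4826, -0.105, 0.0102]
orientation: [-180.0, 0.0, -179.7]
ft_force: [-0.1, 0.8, -0.5]
width: 0.05
gripper_force: 0.0
```

Emit:
{"api": "jog_arm", "payload": {
  "moves": [
    [0.05, [0, 0, 0.048], 0],
    [0.05, [0, 0, 0], 0],
    [0.05, [0, 0, 0], 0]
  ]
}}

```text
clock: 23.3
tool_pos: [0.4823, -0.1048, 0.007]
orientation: [180.0, 0.0, -179.7]
ft_force: [0.4, -0.1, -0.9]
width: 0.0498
gripper_force: 0.0
```

```bash
python3 plan.py .483 -.106 .006 180.6
```

```text
t 23.3 at [ 0.4823 -0.1048  0.007 ] rpy [ 180.     0.  -179.7] | now-axes [-0.0007 -0.0012  0.001 ] | end-axes [-0.0007 -0.0012  0.001 ] | turn -0.3
```

Converted, -0.001 m is -0.016.

Emit:
{"api": "jog_arm", "payload": {
  "moves": [
    [0.042, [0, -0.016, 0.016], 0],
    [0.036, [0, 0, 0], 0],
    [0.03, [0, 0, 0], 0],
    [0.03, [0, 0, 0], 0],
    [0.03, [0, 0, 0], 0],
    [0.03, [0, 0, 0], 0]
  ],
  "force": 25
}}

```text
clock: 24.05
tool_pos: [0.4823, -0.1059, 0.006]
orientation: [180.0, 0.0, -179.7]
ft_force: [-0.4, 0.1, 0.9]
width: 0.0302
gripper_force: 3.6
```

```bash
python3 plan.py .483 -.106 .006 180.6
```

```text
t 24.1 at [ 0.4823 -0.1059  0.006 ] rpy [ 180.     0.  -179.7] | now-axes [-0.0007 -0.0001  0.    ] | end-axes [-0.0007 -0.0001  0.    ] | turn -0.3
```

Emit:
{"api": "jog_arm", "payload": {
  "moves": [
    [0.03, [0, 0, -0.08], 0],
    [0.03, [0, 0, -0.24], 0],
    [0.03, [0, 0, -0.48], 0],
    [0.03, [0, 0, -0.8], 0],
    [0.03, [0, 0, -0.64], 0],
    [0.03, [0, 0, 0], 0],
    [0.03, [0, 0, 0], 0]
  ]
}}

```text
clock: 24.92
tool_pos: [0.4817, -0.1057, 0.1461]
orientation: [180.0, -0.0, -179.7]
ft_force: [0.7, -0.0, -0.5]
width: 0.0302
gripper_force: 3.4
```

```bash
python3 - <<'E'
from h import *
p,d=imaging.capture("scene"); b=p[:,:,::-1]
cv2.imwrite("pics/p6.png",cv2.resize(b[190:330,250:390],(560,560),interpolation=cv2.INTER_CUBIC))
E
```

```text
(no output)
```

View pics/p6.png

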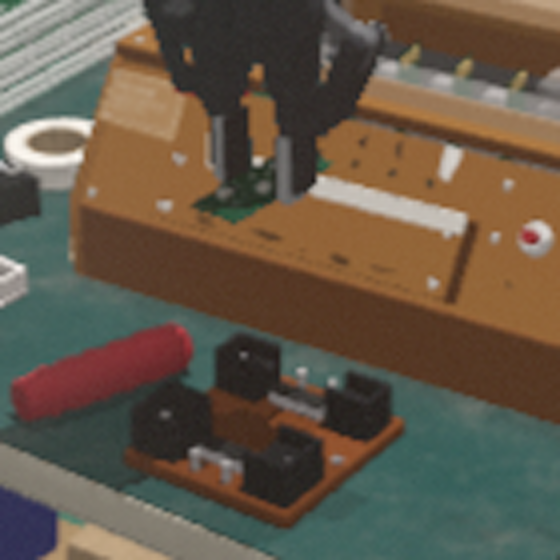

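The board is held level at z≈0.15 and the nest is empty. The reported width looks scaled (30 for 34 mm), so I'll firm the grip and carry it to the empty tray.

Converted, 6.3 degrees / 90 = 0.07.

Emit:
{"api": "jog_arm", "payload": {
  "moves": [
    [0.02, [0, 0, 0], 0.07],
    [0.02, [0, 0, 0], 0],
    [0.02, [0, 0, 0], 0]
  ],
  "force": 25
}}

```text
clock: 25.35
tool_pos: [0.4817, -0.1057, 0.1452]
orientation: [-180.0, -0.1, 174.1]
ft_force: [-0.4, 1.4, 0.1]
width: 0.0285
gripper_force: 24.5
```

```bash
python3 plan.py .4896 .1413 .14 174
```

```text
t 25.4 at [ 0.4817 -0.1057  0.1452] rpy [-1.800e+02 -1.000e-01  1.741e+02] | now-axes [0.0177 0.2465 0.0052] | end-axes [0.018  0.2465 0.0052] | turn 0.1
```

Converted, 0.041 m is 0.656, 0.003 m is 0.048.

Emit:
{"api": "jog_arm", "payload": {
  "moves": [
    [0.02, [0.048, 0.656, 0], 0],
    [0.02, [0.048, 0.656, 0], 0],
    [0.02, [0.048, 0.656, 0], 0],
    [0.02, [0.048, 0.656, 0], 0],
    [0.02, [0.048, 0.656, 0], 0],
    [0.02, [0.048, 0.656, 0], 0],
    [0.02, [0, 0, 0], 0],
    [0.02, [0, 0, 0], 0]
  ]
}}

```text
clock: 26.35
tool_pos: [0.4899, 0.1399, 0.1456]
orientation: [-179.9, -0.0, 174.0]
ft_force: [0.6, -0.2, -0.2]
width: 0.0285
gripper_force: 24.5
```

```bash
python3 plan.py .4896 .1413 .05 174
python3 - <<'E'
from h import *
p,d=imaging.capture("scene"); C=cloud("scene",d); h=cv2.cvtColor(p,cv2.COLOR_RGB2HSV)
m=(h[...,0]>40)&(h[...,0]<85)&(h[...,1]>90)&(np.abs(C[...,0]-.488)<.06)&(np.abs(C[...,1]-.141)<.04)&(C[...,2]>.12)&(C[...,2]<.2)
q=C[m];print(m.sum(),cv2.minAreaRect((q[:,:2]*1000).astype(np.float32)),q.mean(0))
E
```

```text
t 26.4 at [0.4899 0.1399 0.1456] rpy [-179.9   -0.   174. ] | now-axes [0.0004 0.0014 0.0956] | end-axes [0.0004 0.0013 0.0956] | turn -0.0
15 ((493.33172607421875, 124.45730590820312), (69.29008483886719, 14.11979866027832), 6.495184421539307) [0.51671441 0.12547775 0.15998637]
```

Now lower in steps.

Converted, 0.05 m is 0.8, 0.03 m is 0.48.

Emit:
{"api": "jog_arm", "payload": {
  "moves": [
    [0.02, [0, 0.0208, 0.8], 0],
    [0.02, [0, 0, 0.8], 0],
    [0.02, [0, 0, 0.48], 0],
    [0.02, [0, 0, 0.128], 0],
    [0.02, [0, 0, 0], 0],
    [0.02, [0, 0, 0], 0]
  ]
}}

```text
clock: 27.15
tool_pos: [0.4914, 0.142, 0.0093]
orientation: [179.9, 0.1, 174.0]
ft_force: [0.6, -0.4, 0.3]
width: 0.0285
gripper_force: 24.6
```

Emit:
{"api": "jog_arm", "payload": {
  "moves": [
    [0.02, [0, 0, 0.064], 0],
    [0.02, [0, 0, 0], 0],
    [0.02, [0, 0, 0], 0]
  ]
}}

```text
clock: 27.52
tool_pos: [0.4903, 0.1421, 0.0042]
orientation: [180.0, 0.0, 174.0]
ft_force: [0.5, 0.4, -0.4]
width: 0.0284
gripper_force: 24.6
```

Emit:
{"api": "jog_arm", "payload": {
  "moves": [
    [0.02, [0, 0, 0.032], 0],
    [0.02, [0, 0, 0], 0],
    [0.02, [0, 0, 0], 0]
  ]
}}

```text
clock: 27.9
tool_pos: [0.4903, 0.142, 0.0019]
orientation: [180.0, -0.0, 174.0]
ft_force: [-0.1, 0.5, -0.1]
width: 0.0286
gripper_force: 24.6
```

Converted, 0.0015 m is 0.024.

Emit:
{"api": "jog_arm", "payload": {
  "moves": [
    [0.02, [0, 0, 0.024], 0],
    [0.02, [0, 0, 0], 0],
    [0.02, [0, 0, 0], 0]
  ]
}}

```text
clock: 28.28
tool_pos: [0.4902, 0.142, 0.0005]
orientation: [180.0, -0.0, 174.0]
ft_force: [-1.1, 1.4, -0.5]
width: 0.0285
gripper_force: 24.6
```

Emit:
{"api": "jog_arm", "payload": {
  "moves": [
    [0.02, [0, 0, 0.016], 0],
    [0.02, [0, 0, 0], 0],
    [0.02, [0, 0, 0], 0]
  ]
}}

```text
clock: 28.65
tool_pos: [0.4904, 0.142, 0.0002]
orientation: [180.0, 0.0, 174.0]
ft_force: [-1.6, -1.5, 6.4]
width: 0.0288
gripper_force: 25.1
```

Converted, -0.05 m is -0.8, -0.03 m is -0.48.

Emit:
{"api": "jog_arm", "payload": {
  "moves": [
    [0.045, [0, 0, -0.008], 0],
    [0.045, [0, 0, 0], 0],
    [0.045, [0, 0, 0], 0],
    [0.045, [0, 0, -0.32], 0],
    [0.05, [0, 0, -0.8], 0],
    [0.05, [0, 0, -0.8], 0],
    [0.05, [0, 0, -0.48], 0]
  ]
}}

```text
clock: 29.52
tool_pos: [0.4911, 0.1422, 0.1524]
orientation: [179.9, 0.2, 174.0]
ft_force: [0.2, 0.6, 0.4]
width: 0.0498
gripper_force: 0.0
```

```bash
python3 plan.py .4827 .361 .15 173
python3 - <<'E'
from h import *
p,d=imaging.capture("scene"); b=p[:,:,::-1];C=cloud("scene",d); h=cv2.cvtColor(p,cv2.COLOR_RGB2HSV)
cv2.imwrite("pics/p7.png",cv2.resize(b[215:295,130:270],(700,400),interpolation=cv2.INTER_CUBIC))
for c in((.488,.1415),(.482,.362)):
    m=(h[...,0]>40)&(h[...,0]<85)&(h[...,1]>90)&(np.abs(C[...,0]-c[0])<.06)&(np.abs(C[...,1]-c[1])<.035)&(C[...,2]>.009)&(C[...,2]<.03)
    q=C[m];print(m.sum(),cv2.minAreaRect((q[:,:2]*1000).astype(np.float32)),q.mean(0))
E
```

```text
t 29.5 at [0.4911 0.1422 0.1524] rpy [179.9   0.2 174. ] | now-axes [0.0313 0.2167 0.0027] | end-axes [0.035  0.2161 0.0024] | turn 1.0
73 ((489.37908935546875, 135.50473022460938), (25.94737434387207, 76.48944854736328), 80.71516418457031) [0.48978778 0.13267903 0.01535644]
105 ((485.6401672363281, 367.9566955566406), (38.03206253051758, 76.12274932861328), 77.95433807373047) [0.48091116 0.36498077 0.01493467]
```

View pics/p7.png

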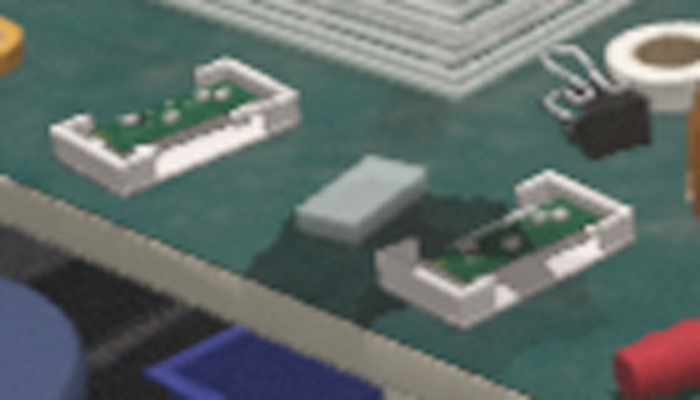

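The finished board sits in the tray and the fresh board is in the other. I'll refine the fresh board's pose from the first images before going to it.

```bash
python3 - <<'E'
from h import *
for n,f,c0 in(("top","pics/top0.png",(181,304)),("scene","pics/scene0.png",(164,239))):
    im=cv2.imread(f); h=cv2.cvtColor(im,cv2.COLOR_BGR2HSV)
    d=np.load(f"pics/{n}0d.npy"); C=cloud(n,d)
    g=(h[...,0]>50)&(h[...,0]<80)&(h[...,1]>110); w=(h[...,1]<60)&(h[...,2]>110)
    k=(np.abs(C[...,0]-.482)<.048)&(np.abs(C[...,1]-.364)<.028)&(C[...,2]>.006)
    v,u=np.where(k&g); P=plane(n,np.c_[u,v],.014)[:,:2]*1000
    ev,V=np.linalg.eigh(np.cov(P.T)); a=np.degrees(np.arctan2(V[1,1],V[0,1])); a=(a+90)%180-90
    r=cv2.minAreaRect(P.astype(np.float32)); print(n,"board",len(P),"mean",P.mean(0).round(1),"pca",a.round(1),r)
    ax=V[:,1]*np.sign(V[0,1]); t=(P-P.mean(0))@ax; s=(P-P.mean(0))@np.array([-ax[1],ax[0]]); 
    print(" t 2/98",np.percentile(t,[1,99]).round(1),"s",np.percentile(s,[1,99]).round(1))
E
```

```text
top board 156 mean [483.  369.8] pca -9.2 ((484.8325500488281, 369.940673828125), (23.26944923400879, 71.50297546386719), 80.29829406738281)
 t 2/98 [-33.4  37. ] s [-10.8  12.1]
scene board 61 mean [481.2 364.5] pca -14.3 ((486.0653381347656, 368.3844909667969), (28.861217498779297, 73.37059783935547), 80.7342300415039)
 t 2/98 [-31.3  40.6] s [-11.6  18.1]
```

Converted, 3 degrees / 90 = 0.0333.

Emit:
{"api": "jog_arm", "payload": {
  "moves": [
    [0.05, [0, 0, 0], 0.0333],
    [0.05, [0, 0, 0], 0]
  ]
}}

```text
clock: 29.82
tool_pos: [0.49, 0.1419, 0.1499]
orientation: [-180.0, -0.0, 171.0]
ft_force: [-0.3, 0.0, -0.0]
width: 0.0499
gripper_force: 0.0
```

```bash
python3 plan.py .4856 .3645 .15 171
```

```text
t 29.8 at [0.49   0.1419 0.1499] rpy [-180.   -0.  171.] | now-axes [ 3.910e-02  2.192e-01 -1.000e-04] | end-axes [ 3.920e-02  2.191e-01 -1.000e-04] | turn 0.0
```

Converted, 0.0438 m is 0.7008, 0.0078 m is 0.1248.

Emit:
{"api": "jog_arm", "payload": {
  "moves": [
    [0.05, [0.1248, 0.7008, 0], 0],
    [0.05, [0.1248, 0.7008, 0], 0],
    [0.05, [0.1248, 0.7008, 0], 0],
    [0.05, [0.1248, 0.7008, 0], 0],
    [0.05, [0.1248, 0.7008, 0], 0],
    [0.05, [0, 0, 0], 0],
    [0.05, [0, 0, 0], 0]
  ]
}}

```text
clock: 30.7
tool_pos: [0.4859, 0.3635, 0.1491]
orientation: [-179.9, -0.0, 171.0]
ft_force: [0.9, 0.8, -0.6]
width: 0.0493
gripper_force: 0.0
```

Emit:
{"api": "jog_arm", "payload": {
  "moves": [
    [0.05, [0, 0, 0.8], 0],
    [0.05, [0, 0, 0.8], 0],
    [0.05, [0, 0, 0.32], 0],
    [0.05, [0, 0, 0], 0],
    [0.05, [0, 0, 0], 0]
  ]
}}

```text
clock: 31.32
tool_pos: [0.4872, 0.3639, 0.0311]
orientation: [179.9, 0.1, 170.9]
ft_force: [-0.5, 0.9, 0.6]
width: 0.0501
gripper_force: 0.0
```

```bash
python3 plan.py .4856 .3645 .0003 171
python3 - <<'E'
from h import *
p,d=imaging.capture("scene"); b=p[:,:,::-1]
cv2.imwrite("pics/p8.png",cv2.resize(b[190:270,115:215],(700,560),interpolation=cv2.INTER_CUBIC))
E
```

```text
t 31.3 at [0.4872 0.3639 0.0311] rpy [1.799e+02 1.000e-01 1.709e+02] | now-axes [0.0017 0.0003 0.0308] | end-axes [0.0017 0.0003 0.0308] | turn -0.1
```

View pics/p8.png

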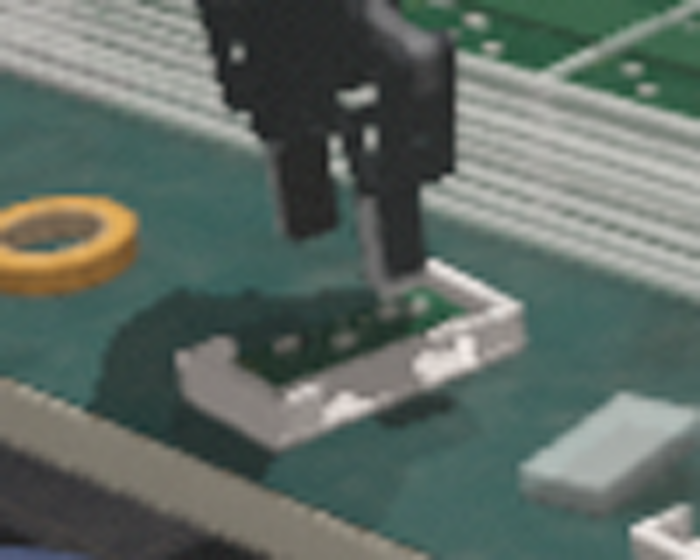

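Fingers sit above and either side of the fresh board's middle (crop ≈(350,265) over board (345,340)). Descend and pinch.

Converted, 0.015 m is 0.24, 0.01 m is 0.16.

Emit:
{"api": "jog_arm", "payload": {
  "moves": [
    [0.05, [0.024, 0, 0.24], 0],
    [0.05, [0, 0, 0.16], 0],
    [0.05, [0, 0, 0.088], 0],
    [0.05, [0, 0, 0], 0],
    [0.05, [0, 0, 0], 0]
  ]
}}

```text
clock: 32.0
tool_pos: [0.4848, 0.3648, -0.0004]
orientation: [180.0, 0.0, 171.0]
ft_force: [0.0, 0.8, -0.5]
width: 0.0502
gripper_force: 0.0
```

```bash
python3 plan.py .4856 .3645 .0003 171
```

```text
t 32.0 at [ 4.848e-01  3.648e-01 -4.000e-04] rpy [180.   0. 171.] | now-axes [-0.0009 -0.0002 -0.0007] | end-axes [-0.0009 -0.0002 -0.0007] | turn -0.0
```

Emit:
{"api": "jog_arm", "payload": {
  "moves": [
    [0.042, [0, 0, 0], 0],
    [0.036, [0, 0, 0], 0],
    [0.02, [0, 0, 0], 0],
    [0.02, [0, 0, 0], 0],
    [0.02, [0, 0, 0], 0],
    [0.02, [0, 0, 0], 0]
  ],
  "force": 25
}}

```text
clock: 32.75
tool_pos: [0.4848, 0.3649, -0.0001]
orientation: [180.0, 0.0, 171.0]
ft_force: [-0.4, -0.9, 5.6]
width: 0.0288
gripper_force: 24.8
```

Converted, -0.05 m is -0.8, -0.03 m is -0.48, -9.3 degrees / 90 = -0.1033.

Emit:
{"api": "jog_arm", "payload": {
  "moves": [
    [0.02, [0, 0, -0.08], 0],
    [0.02, [0, 0, -0.24], 0],
    [0.02, [0, 0, -0.48], 0],
    [0.02, [0, 0, -0.8], 0],
    [0.02, [0, 0, -0.8], 0],
    [0.02, [0, 0, 0], -0.1033],
    [0.02, [0, 0, 0], 0],
    [0.02, [0, 0, 0], 0]
  ]
}}

```text
clock: 33.75
tool_pos: [0.4842, 0.3641, 0.149]
orientation: [-180.0, -0.1, -179.9]
ft_force: [-0.1, 0.0, -0.5]
width: 0.0285
gripper_force: 24.8
```

```bash
python3 plan.py .4823 -.1059 .15 180.3
python3 - <<'E'
from h import *
p,d=imaging.capture("scene"); b=p[:,:,::-1]; uv=proj("scene",sensors.read_state()["tool_pos"]+[0,0,.012])[0].astype(int); print(uv)
cv2.imwrite("pics/p9.png",cv2.resize(b[uv[1]-40:uv[1]+40,uv[0]-50:uv[0]+50],(700,560),interpolation=cv2.INTER_CUBIC))
E
```

```text
t 33.8 at [0.4842 0.3641 0.149 ] rpy [-1.800e+02 -1.000e-01 -1.799e+02] | now-axes [ 0.0031 -0.47   -0.0006] | end-axes [ 0.0043 -0.47   -0.001 ] | turn -0.2
[156 183]
```

View pics/p9.png

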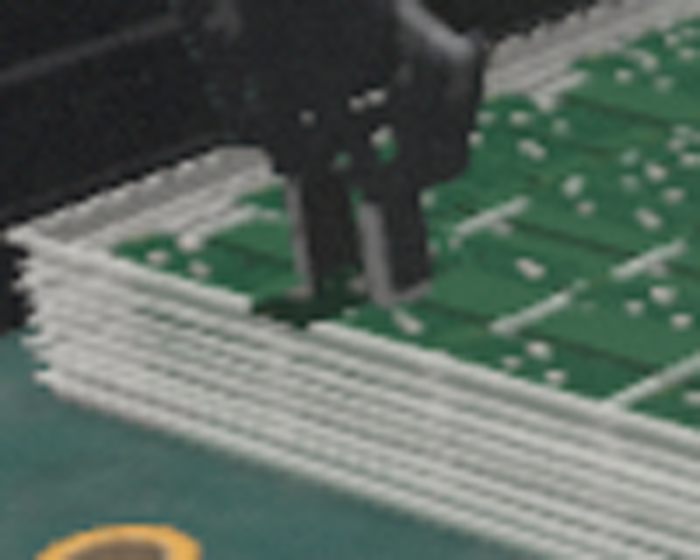

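The board is held, but the green panel stack behind hides its ends. I'll go over the nest and compare with the p6 reference view.

Converted, -0.06 m is -0.96, -0.05 m is -0.8.

Emit:
{"api": "jog_arm", "payload": {
  "moves": [
    [0.02, [0, -0.8, 0], 0],
    [0.02, [0.008, -0.96, 0], 0],
    [0.02, [0.008, -0.96, 0], 0],
    [0.02, [0.008, -0.96, 0], 0],
    [0.02, [0.008, -0.96, 0], 0],
    [0.02, [0.008, -0.96, 0], 0],
    [0.02, [0.008, -0.96, 0], 0],
    [0.02, [0, -0.96, 0], 0]
  ]
}}

```text
clock: 34.8
tool_pos: [0.4834, -0.1072, 0.1491]
orientation: [180.0, -0.0, -179.8]
ft_force: [0.7, 0.9, -0.8]
width: 0.0285
gripper_force: 24.8
```

Emit:
{"api": "jog_arm", "payload": {
  "moves": [
    [0.02, [0, 0, 0], 0],
    [0.02, [0, 0, 0], 0]
  ]
}}

```text
clock: 35.05
tool_pos: [0.4836, -0.1049, 0.149]
orientation: [180.0, -0.1, -179.8]
ft_force: [-0.5, -0.1, 0.2]
width: 0.0287
gripper_force: 24.8
```

```bash
python3 plan.py .4817 -.1057 .1461 180.3
python3 - <<'E'
from h import *
p,d=imaging.capture("scene"); b=p[:,:,::-1]
c=cv2.resize(b[200:260,280:340],(400,400),interpolation=cv2.INTER_CUBIC)
r=cv2.resize(cv2.resize(cv2.imread("pics/p6.png"),(140,140),interpolation=cv2.INTER_AREA)[10:70,30:90],(400,400),interpolation=cv2.INTER_CUBIC)
cv2.imwrite("pics/p10.png",np.hstack([r,c]))
E
```

```text
t 35.0 at [ 0.4836 -0.1049  0.149 ] rpy [ 1.800e+02 -1.000e-01 -1.798e+02] | now-axes [ 0.0019 -0.0008  0.0029] | end-axes [ 0.0019 -0.0008  0.0029] | turn -0.1
```

View pics/p10.png

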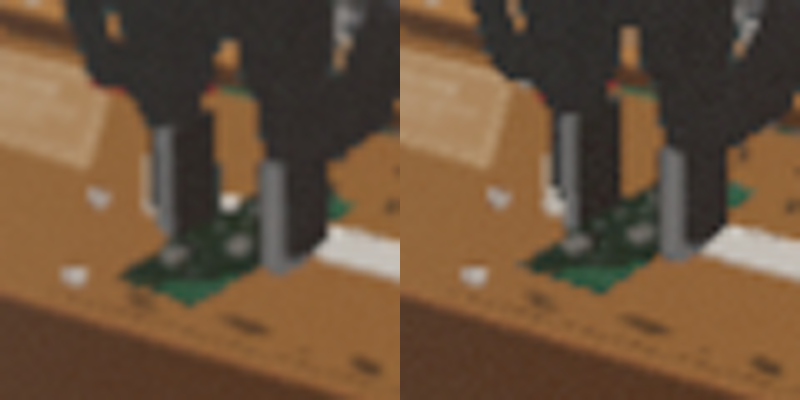

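Compared with the finished-board reference on the left, the fresh board on the right sits about 2 mm farther in +x in the grip. I'll shift the target 2 mm nearer.

Converted, 0.05 m is 0.8, 0.0033 m is 0.0528.

Emit:
{"api": "jog_arm", "payload": {
  "moves": [
    [0.02, [0.0528, -0.016, 0.8], 0],
    [0.02, [0, 0, 0.8], 0],
    [0.02, [0, 0, 0.4], 0],
    [0.02, [0, 0, 0], 0],
    [0.02, [0, 0, 0], 0]
  ]
}}

```text
clock: 35.72
tool_pos: [0.4816, -0.1055, 0.0253]
orientation: [180.0, 0.1, -179.6]
ft_force: [0.2, 0.2, -0.1]
width: 0.0284
gripper_force: 24.8
```

```bash
python3 plan.py .4803 -.1059 .006 180.3
```

```text
t 35.7 at [ 0.4816 -0.1055  0.0253] rpy [ 1.800e+02  1.000e-01 -1.796e+02] | now-axes [ 0.0013 -0.0004  0.0193] | end-axes [ 0.0013 -0.0003  0.0193] | turn 0.1
```

Converted, 0.008 m is 0.128, 0.005 m is 0.08.

Emit:
{"api": "jog_arm", "payload": {
  "moves": [
    [0.02, [0.016, 0, 0.128], 0],
    [0.02, [0, 0, 0.08], 0],
    [0.02, [0, 0, 0.032], 0],
    [0.02, [0, 0, 0], 0],
    [0.02, [0, 0, 0], 0]
  ]
}}

```text
clock: 36.35
tool_pos: [0.4797, -0.1065, 0.0096]
orientation: [180.0, 0.0, -179.7]
ft_force: [-0.9, -0.4, 0.8]
width: 0.0287
gripper_force: 24.8
```

Emit:
{"api": "jog_arm", "payload": {
  "moves": [
    [0.02, [0, 0, 0.032], 0],
    [0.02, [0, 0, 0], 0],
    [0.02, [0, 0, 0], 0]
  ]
}}

```text
clock: 36.72
tool_pos: [0.4796, -0.1064, 0.0075]
orientation: [180.0, -0.0, -179.7]
ft_force: [0.2, 0.8, 0.2]
width: 0.0286
gripper_force: 24.8
```

Emit:
{"api": "jog_arm", "payload": {
  "moves": [
    [0.02, [0, 0, 0.024], 0],
    [0.02, [0, 0, 0], 0],
    [0.02, [0, 0, 0], 0]
  ]
}}

```text
clock: 37.1
tool_pos: [0.4797, -0.1064, 0.006]
orientation: [180.0, 0.0, -179.7]
ft_force: [0.2, -0.4, 0.8]
width: 0.0284
gripper_force: 24.8
```

Converted, 0.0008 m is 0.0128.

Emit:
{"api": "jog_arm", "payload": {
  "moves": [
    [0.02, [0, 0, 0.0128], 0],
    [0.02, [0, 0, 0], 0],
    [0.02, [0, 0, 0], 0]
  ]
}}

```text
clock: 37.48
tool_pos: [0.4797, -0.1064, 0.0059]
orientation: [180.0, 0.0, -179.7]
ft_force: [-1.9, 1.2, 7.8]
width: 0.0284
gripper_force: 25.4
```

Emit:
{"api": "jog_arm", "payload": {
  "moves": [
    [0.045, [0, 0, 0], 0],
    [0.045, [0, 0, 0], 0],
    [0.045, [0, 0, 0], 0],
    [0.045, [0, 0, -0.32], 0],
    [0.045, [0, 0, -0.8], 0],
    [0.045, [0, 0, -0.8], 0],
    [0.045, [0, 0, -0.48], 0]
  ]
}}

```text
clock: 38.35
tool_pos: [0.4804, -0.1066, 0.1575]
orientation: [-180.0, 0.2, -179.7]
ft_force: [1.1, 1.1, -0.3]
width: 0.0449
gripper_force: 0.0
```

```bash
python3 plan.py .466 -.4184 .15 95.5
python3 - <<'E'
from h import *
p,d=imaging.capture("scene"); b=p[:,:,::-1]
cv2.imwrite("pics/p11.png",cv2.resize(b[260:330,270:350],(640,560),interpolation=cv2.INTER_CUBIC))
E
```

```text
t 38.4 at [ 0.4804 -0.1066  0.1575] rpy [-180.     0.2 -179.7] | now-axes [ 0.0159 -0.3117  0.0075] | end-axes [-0.309  -0.0442  0.0075] | turn 84.8
```

View pics/p11.png

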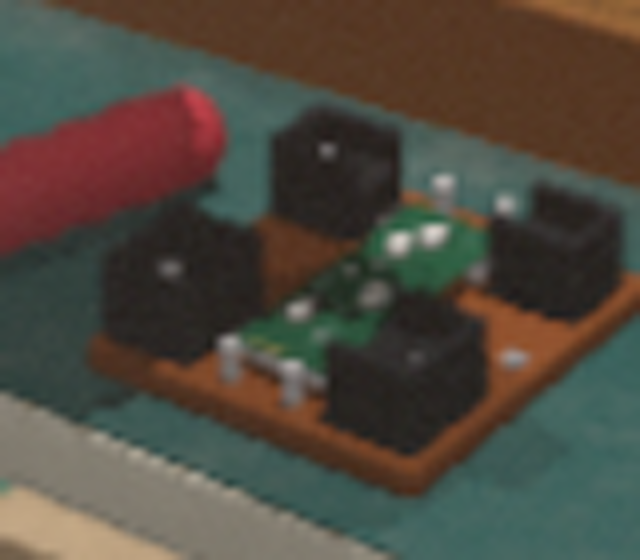

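The fresh board is down between the pins (230,360) and (292,380), flat. Now I'll fetch the wide bar.

Converted, 10.6 degrees / 90 = 0.1178.

Emit:
{"api": "jog_arm", "payload": {
  "moves": [
    [0.03, [0, 0, 0], 0.1178],
    [0.03, [0, 0, 0], 0.1178],
    [0.03, [0, 0, 0], 0.1178],
    [0.03, [0, 0, 0], 0.1178],
    [0.02, [0, 0, 0], 0.1178],
    [0.02, [0, 0, 0], 0.1178],
    [0.02, [0, 0, 0], 0.1178],
    [0.02, [0, 0, 0], 0.1178]
  ]
}}

```text
clock: 39.4
tool_pos: [0.4793, -0.1064, 0.1548]
orientation: [-180.0, -0.0, 95.1]
ft_force: [-0.1, -0.5, -0.2]
width: 0.02
gripper_force: 0.0
```

Emit:
{"api": "jog_arm", "payload": {
  "moves": [
    [0.02, [-0.704, -0.1008, 0], 0],
    [0.02, [-0.704, -0.1008, 0], 0],
    [0.02, [-0.704, -0.1008, 0], 0],
    [0.02, [-0.704, -0.1008, 0], 0],
    [0.02, [-0.704, -0.1008, 0], 0],
    [0.02, [-0.704, -0.1008, 0], 0],
    [0.02, [-0.704, -0.1008, 0], 0],
    [0.02, [0, 0, 0], 0]
  ]
}}

```text
clock: 40.4
tool_pos: [0.463, -0.4213, 0.1548]
orientation: [-179.9, 0.1, 95.1]
ft_force: [0.4, 0.4, -0.7]
width: 0.0199
gripper_force: 0.0
```

```bash
python3 plan.py .466 -.4184 .03 95.5
```

```text
t 40.4 at [ 0.463  -0.4213  0.1548] rpy [-1.799e+02  1.000e-01  9.510e+01] | now-axes [0.0029 0.0035 0.1248] | end-axes [0.0026 0.0033 0.1248] | turn -0.4
```

Converted, 0.05 m is 0.8, 0.012 m is 0.192, -0.4 degrees / 90 = -0.0044.

Emit:
{"api": "jog_arm", "payload": {
  "moves": [
    [0.02, [0.0416, 0.048, 0.8], -0.0044],
    [0.02, [0, 0, 0.8], 0],
    [0.02, [0, 0, 0.192], 0],
    [0.02, [0, 0, 0], 0],
    [0.02, [0, 0, 0], 0]
  ]
}}

```text
clock: 41.02
tool_pos: [0.469, -0.4153, 0.0452]
orientation: [179.9, 0.1, 95.9]
ft_force: [0.3, -0.4, 1.1]
width: 0.02
gripper_force: 0.0
```

```bash
python3 plan.py .466 -.4184 .01 95.5
```

```text
t 41.0 at [ 0.469  -0.4153  0.0452] rpy [1.799e+02 1.000e-01 9.590e+01] | now-axes [-0.0027 -0.0034  0.0352] | end-axes [-0.0028 -0.0033  0.0352] | turn 0.4
```

Converted, 0.01 m is 0.16, -0.0033 m is -0.0528.

Emit:
{"api": "jog_arm", "payload": {
  "moves": [
    [0.02, [-0.0432, -0.0528, 0.16], 0],
    [0.02, [0, 0, 0], 0],
    [0.02, [0, 0, 0], 0]
  ]
}}

```text
clock: 41.4
tool_pos: [0.4649, -0.4175, 0.0334]
orientation: [180.0, 0.0, 95.9]
ft_force: [0.5, 0.1, -0.3]
width: 0.02
gripper_force: 0.0
```

```bash
python3 plan.py .466 -.4184 .01 95.5
```

```text
t 41.4 at [ 0.4649 -0.4175  0.0334] rpy [180.    0.   95.9] | now-axes [-0.001   0.001   0.0234] | end-axes [-0.001   0.0011  0.0234] | turn 0.4
```

Converted, 0.012 m is 0.192, 0.008 m is 0.128, 0.4 degrees / 90 = 0.0044.

Emit:
{"api": "jog_arm", "payload": {
  "moves": [
    [0.02, [-0.016, 0.016, 0.192], 0.0044],
    [0.02, [0, 0, 0.128], 0],
    [0.02, [0, 0, 0.048], 0],
    [0.02, [0, 0, 0], 0],
    [0.02, [0, 0, 0], 0]
  ]
}}

```text
clock: 42.02
tool_pos: [0.4661, -0.4184, 0.0103]
orientation: [180.0, 0.0, 95.5]
ft_force: [0.4, 0.3, -0.0]
width: 0.02
gripper_force: 0.0
```

Emit:
{"api": "jog_arm", "payload": {
  "moves": [
    [0, [0, 0, 0], 0],
    [0, [0, 0, 0], 0],
    [0, [0, 0, 0], 0],
    [0, [0, 0, 0], 0]
  ],
  "force": 50
}}

```text
clock: 42.52
tool_pos: [0.4663, -0.4185, 0.0106]
orientation: [180.0, 0.0, 95.5]
ft_force: [0.3, -0.2, 3.6]
width: 0.0104
gripper_force: 52.0
```

Emit:
{"api": "jog_arm", "payload": {
  "moves": [
    [0, [0, 0, -0.16], 0],
    [0, [0, 0, -0.48], 0],
    [0, [0, 0, -0.8], 0],
    [0, [0, 0, -0.8], 0],
    [0, [0, 0, 0], 0.05],
    [0, [0, 0, 0], 0]
  ]
}}

```text
clock: 43.28
tool_pos: [0.4658, -0.4179, 0.1506]
orientation: [180.0, -0.0, 91.0]
ft_force: [0.1, 0.2, -2.0]
width: 0.0103
gripper_force: 51.5
```

```bash
python3 plan.py .4471 -.1072 .15 91
```

```text
t 43.3 at [ 0.4658 -0.4179  0.1506] rpy [180.  -0.  91.] | now-axes [ 0.311  -0.0131  0.0007] | end-axes [ 0.311  -0.0133  0.0006] | turn 0.0
```

Converted, 0.046 m is 0.736, 0.045 m is 0.72.

Emit:
{"api": "jog_arm", "payload": {
  "moves": [
    [0, [0.64, -0.0304, 0], 0],
    [0, [0.72, -0.0304, 0], 0],
    [0, [0.72, -0.0304, 0], 0],
    [0, [0.72, -0.0304, 0], 0],
    [0, [0.72, -0.0304, 0], 0],
    [0, [0.72, -0.0304, 0], 0],
    [0, [0.736, -0.0304, 0], 0],
    [0, [0, 0, 0], 0]
  ]
}}

```text
clock: 44.28
tool_pos: [0.4463, -0.1037, 0.1492]
orientation: [-179.8, -0.1, 91.5]
ft_force: [0.3, -0.2, 0.1]
width: 0.0103
gripper_force: 51.5
```

Emit:
{"api": "jog_arm", "payload": {
  "moves": [
    [0, [0, 0, 0.8], 0],
    [0, [0, 0, 0.64], 0],
    [0, [0, 0, 0], 0],
    [0, [0, 0, 0], 0]
  ]
}}

```text
clock: 44.78
tool_pos: [0.4479, -0.1086, 0.061]
orientation: [179.9, 0.0, 90.9]
ft_force: [0.4, -0.4, -0.5]
width: 0.0103
gripper_force: 51.4
```

```bash
python3 plan.py .4471 -.1072 .033 91
```

```text
t 44.8 at [ 0.4479 -0.1086  0.061 ] rpy [179.9   0.   90.9] | now-axes [ 0.0014 -0.0009  0.028 ] | end-axes [ 0.0014 -0.0008  0.028 ] | turn -0.1
```

Converted, 0.015 m is 0.24, 0.0014 m is 0.0224.

Emit:
{"api": "jog_arm", "payload": {
  "moves": [
    [0, [0.0224, -0.0128, 0.24], 0],
    [0, [0, 0, 0], 0],
    [0, [0, 0, 0], 0]
  ]
}}

```text
clock: 45.15
tool_pos: [0.4467, -0.1061, 0.0455]
orientation: [180.0, -0.0, 91.0]
ft_force: [-0.2, -0.7, -1.3]
width: 0.0107
gripper_force: 51.5
```

```bash
python3 plan.py .4471 -.1072 .033 91
```

```text
t 45.1 at [ 0.4467 -0.1061  0.0455] rpy [180.  -0.  91.] | now-axes [-0.0011  0.0004  0.0125] | end-axes [-0.0011  0.0004  0.0125] | turn -0.0
```

Emit:
{"api": "jog_arm", "payload": {
  "moves": [
    [0, [0, 0, 0.064], 0],
    [0, [0, 0, 0.064], 0],
    [0, [0, 0, 0.048], 0],
    [0, [0, 0, 0], 0],
    [0, [0, 0, 0], 0]
  ]
}}

```text
clock: 45.78
tool_pos: [0.4465, -0.1062, 0.0342]
orientation: [180.0, -0.0, 91.0]
ft_force: [0.3, 0.8, -1.2]
width: 0.0107
gripper_force: 51.5
```

Converted, 0.001 m is 0.016.

Emit:
{"api": "jog_arm", "payload": {
  "moves": [
    [0, [0, 0, 0.016], 0],
    [0, [0, 0, 0], 0],
    [0, [0, 0, 0], 0]
  ]
}}

```text
clock: 46.15
tool_pos: [0.4465, -0.1062, 0.0332]
orientation: [180.0, -0.0, 91.0]
ft_force: [-0.2, -0.3, -0.0]
width: 0.0102
gripper_force: 51.5
```

Emit:
{"api": "jog_arm", "payload": {
  "moves": [
    [0, [0, 0, 0.016], 0],
    [0, [0, 0, 0], 0],
    [0, [0, 0, 0], 0]
  ]
}}

```text
clock: 46.52
tool_pos: [0.4467, -0.1061, 0.033]
orientation: [180.0, -0.0, 91.0]
ft_force: [-2.2, 1.2, 8.0]
width: 0.0102
gripper_force: 52.7
```

Seated at z=0.033 as predicted. Release, rise, and go for the narrow bar.

Converted, -0.05 m is -0.8, -0.02 m is -0.32, -4.5 degrees / 90 = -0.05.

Emit:
{"api": "jog_arm", "payload": {
  "moves": [
    [0, [0, 0, -0.016], 0],
    [0.025, [0, 0, 0], 0],
    [0.025, [0, 0, 0], 0],
    [0.025, [0, 0, -0.32], 0],
    [0.02, [0, 0, -0.8], 0],
    [0.02, [0, 0, -0.8], 0],
    [0.02, [0, 0, 0], -0.05],
    [0.02, [0, 0, 0], 0]
  ]
}}

```text
clock: 47.52
tool_pos: [0.4466, -0.106, 0.1535]
orientation: [180.0, -0.0, 95.4]
ft_force: [0.2, -0.6, -0.3]
width: 0.02
gripper_force: 0.0
```

```bash
python3 plan.py .5155 -.4148 .15 95.5
```

```text
t 47.5 at [ 0.4466 -0.106   0.1535] rpy [180.   -0.   95.4] | now-axes [-0.314   0.0393  0.0034] | end-axes [-0.314   0.039   0.0035] | turn -0.1
```

Converted, -0.045 m is -0.72, -0.044 m is -0.704.

Emit:
{"api": "jog_arm", "payload": {
  "moves": [
    [0.02, [-0.704, 0.0896, 0], 0],
    [0.02, [-0.72, 0.0896, 0], 0],
    [0.02, [-0.72, 0.0896, 0], 0],
    [0.02, [-0.72, 0.0896, 0], 0],
    [0.02, [-0.72, 0.0896, 0], 0],
    [0.02, [-0.72, 0.0896, 0], 0],
    [0.02, [-0.72, 0.0896, 0], 0],
    [0.02, [0, 0, 0], 0]
  ]
}}

```text
clock: 48.52
tool_pos: [0.5138, -0.4188, 0.1516]
orientation: [-179.8, 0.1, 95.1]
ft_force: [-0.5, -0.3, 0.2]
width: 0.0199
gripper_force: 0.0
```

Emit:
{"api": "jog_arm", "payload": {
  "moves": [
    [0.02, [0, 0, 0.8], 0],
    [0.02, [0, 0, 0.8], 0],
    [0.02, [0, 0, 0.128], 0],
    [0.02, [0, 0, 0], 0],
    [0.02, [0, 0, 0], 0]
  ]
}}

```text
clock: 49.15
tool_pos: [0.5167, -0.4159, 0.0474]
orientation: [179.8, 0.1, 95.5]
ft_force: [0.4, -0.6, -0.3]
width: 0.02
gripper_force: 0.0
```

```bash
python3 plan.py .5155 -.4148 .01 95.5
```

```text
t 49.1 at [ 0.5167 -0.4159  0.0474] rpy [1.798e+02 1.000e-01 9.550e+01] | now-axes [ 0.0013 -0.0012  0.0374] | end-axes [ 0.0012 -0.0011  0.0374] | turn -0.0
```

Converted, 0.015 m is 0.24, 0.01 m is 0.16.

Emit:
{"api": "jog_arm", "payload": {
  "moves": [
    [0.02, [0.016, -0.016, 0.24], 0],
    [0.02, [0, 0, 0.16], 0],
    [0.02, [0, 0, 0.128], 0],
    [0.02, [0, 0, 0.048], 0],
    [0.02, [0, 0, 0], 0],
    [0.02, [0, 0, 0], 0]
  ]
}}

```text
clock: 49.9
tool_pos: [0.5146, -0.4143, 0.0094]
orientation: [180.0, 0.0, 95.5]
ft_force: [0.3, -0.5, -0.4]
width: 0.0197
gripper_force: 0.0
```

```bash
python3 plan.py .5155 -.4148 .01 95.5
```

```text
t 49.9 at [ 0.5146 -0.4143  0.0094] rpy [180.    0.   95.5] | now-axes [-0.0006  0.0008 -0.0006] | end-axes [-0.0006  0.0008 -0.0006] | turn -0.0
```

Emit:
{"api": "jog_arm", "payload": {
  "moves": [
    [0, [0, 0, 0], 0],
    [0, [0, 0, 0], 0],
    [0, [0, 0, 0], 0],
    [0, [0, 0, 0], 0]
  ],
  "force": 50
}}

```text
clock: 50.4
tool_pos: [0.5148, -0.4143, 0.0096]
orientation: [180.0, 0.0, 95.5]
ft_force: [1.0, 0.8, 3.1]
width: 0.0109
gripper_force: 51.1
```

Emit:
{"api": "jog_arm", "payload": {
  "moves": [
    [0, [0, 0, -0.16], 0],
    [0, [0, 0, -0.48], 0],
    [0, [0, 0, -0.8], 0],
    [0, [0, 0, -0.8], 0],
    [0, [0, 0, 0], 0.0489],
    [0, [0, 0, 0], 0]
  ]
}}

```text
clock: 51.15
tool_pos: [0.5142, -0.4137, 0.1496]
orientation: [-180.0, -0.0, 91.1]
ft_force: [0.3, 1.3, -1.2]
width: 0.0105
gripper_force: 50.6
```

```bash
python3 plan.py .5143 -.1056 .15 91.1
```

```text
t 51.1 at [ 0.5142 -0.4137  0.1496] rpy [-180.    -0.    91.1] | now-axes [ 3.081e-01  6.200e-03 -3.000e-04] | end-axes [ 0.3081  0.006  -0.0004] | turn 0.0
```

Converted, 0.044 m is 0.704, 0.042 m is 0.672.

Emit:
{"api": "jog_arm", "payload": {
  "moves": [
    [0, [0.672, 0.0144, 0], 0],
    [0, [0.704, 0.0144, 0], 0],
    [0, [0.704, 0.0144, 0], 0],
    [0, [0.704, 0.0144, 0], 0],
    [0, [0.704, 0.0144, 0], 0],
    [0, [0.704, 0.0144, 0], 0],
    [0, [0.704, 0.0144, 0], 0],
    [0, [0, 0, 0], 0]
  ]
}}

```text
clock: 52.15
tool_pos: [0.5143, -0.1034, 0.148]
orientation: [-179.8, -0.1, 91.6]
ft_force: [0.5, -0.7, -0.6]
width: 0.0106
gripper_force: 50.6
```

Emit:
{"api": "jog_arm", "payload": {
  "moves": [
    [0, [0, 0, 0.8], 0],
    [0, [0, 0, 0.64], 0],
    [0, [0, 0, 0], 0],
    [0, [0, 0, 0], 0]
  ]
}}

```text
clock: 52.65
tool_pos: [0.5156, -0.1092, 0.0601]
orientation: [179.9, 0.0, 91.0]
ft_force: [-0.7, -0.5, -0.0]
width: 0.0109
gripper_force: 50.5
```

```bash
python3 plan.py .5143 -.1056 .032 91.1
```

```text
t 52.6 at [ 0.5156 -0.1092  0.0601] rpy [179.9   0.   91. ] | now-axes [ 0.0036 -0.0012  0.0281] | end-axes [ 0.0036 -0.0012  0.0281] | turn -0.1
```

Converted, 0.014 m is 0.224, 0.002 m is 0.032.

Emit:
{"api": "jog_arm", "payload": {
  "moves": [
    [0, [0.032, -0.0192, 0.224], 0],
    [0, [0, 0, 0], 0],
    [0, [0, 0, 0], 0]
  ]
}}

```text
clock: 53.02
tool_pos: [0.514, -0.106, 0.0455]
orientation: [180.0, -0.0, 91.1]
ft_force: [-0.1, -0.3, 0.5]
width: 0.0102
gripper_force: 50.6
```

```bash
python3 plan.py .5143 -.1056 .032 91.1
```

```text
t 53.0 at [ 0.514  -0.106   0.0455] rpy [180.   -0.   91.1] | now-axes [0.0004 0.0003 0.0135] | end-axes [0.0004 0.0003 0.0135] | turn -0.0
```

Converted, 0.004 m is 0.064, 0.003 m is 0.048.

Emit:
{"api": "jog_arm", "payload": {
  "moves": [
    [0, [0, 0, 0.064], 0],
    [0, [0, 0, 0.064], 0],
    [0, [0, 0, 0.048], 0],
    [0, [0, 0, 0], 0],
    [0, [0, 0, 0], 0]
  ]
}}

```text
clock: 53.65
tool_pos: [0.5138, -0.106, 0.0342]
orientation: [180.0, -0.0, 91.1]
ft_force: [-0.4, -0.7, -1.0]
width: 0.0104
gripper_force: 50.6
```

Emit:
{"api": "jog_arm", "payload": {
  "moves": [
    [0, [0, 0, 0.024], 0],
    [0, [0, 0, 0], 0],
    [0, [0, 0, 0], 0]
  ]
}}

```text
clock: 54.02
tool_pos: [0.5137, -0.106, 0.0327]
orientation: [180.0, -0.0, 91.1]
ft_force: [-0.0, -0.7, -0.3]
width: 0.0104
gripper_force: 50.6
```

Emit:
{"api": "jog_arm", "payload": {
  "moves": [
    [0, [0, 0, 0.016], 0],
    [0, [0, 0, 0], 0],
    [0, [0, 0, 0], 0]
  ]
}}

```text
clock: 54.4
tool_pos: [0.5139, -0.106, 0.032]
orientation: [180.0, -0.0, 91.1]
ft_force: [-1.0, 1.0, 5.1]
width: 0.0106
gripper_force: 51.3
```

Seated at z=0.032. I'll release, back off and check.

Converted, -0.05 m is -0.8, -0.02 m is -0.32.

Emit:
{"api": "jog_arm", "payload": {
  "moves": [
    [0.025, [0, 0, -0.008], 0],
    [0.03, [0, 0, 0], 0],
    [0.03, [0, 0, 0], 0],
    [0.03, [0, 0, -0.32], 0],
    [0.03, [0, 0, -0.8], 0],
    [0.03, [0, 0, -0.8], 0],
    [0.03, [0, 0, -0.8], 0],
    [0.03, [0, 0, 0], 0]
  ]
}}

```text
clock: 55.4
tool_pos: [0.5162, -0.1067, 0.2059]
orientation: [179.5, -0.0, 91.1]
ft_force: [-1.1, 0.8, -0.1]
width: 0.03
gripper_force: 0.0
```

Emit:
{"api": "jog_arm", "payload": {
  "moves": [
    [0.03, [-0.8, 0, 0], 0],
    [0.03, [-0.8, 0, 0], 0],
    [0.03, [-0.8, 0, 0], 0],
    [0.03, [-0.8, 0, 0], 0],
    [0.03, [-0.8, 0, 0], 0],
    [0.03, [0, 0, 0], 0]
  ]
}}

```text
clock: 56.15
tool_pos: [0.5158, -0.3607, 0.2007]
orientation: [-179.8, 0.1, 90.7]
ft_force: [-0.5, 0.8, 0.3]
width: 0.0299
gripper_force: 0.0
```

```bash
python3 - <<'E'
from h import *
p,d=imaging.capture("scene"); b=p[:,:,::-1];T,_=imaging.capture("top")
a=cv2.resize(b[260:330,270:350],(400,350),interpolation=cv2.INTER_CUBIC)
c=cv2.resize(T[268:333,300:375,::-1],(400,350),interpolation=cv2.INTER_CUBIC)
e=cv2.resize(b[220:285,130:270],(400,200),interpolation=cv2.INTER_CUBIC); f=cv2.resize(T[265:330,150:290,::-1],(400,200),interpolation=cv2.INTER_CUBIC)
cv2.imwrite("pics/p12.png",np.vstack([np.hstack([a,c]),np.hstack([e,f])]))
E
```

```text
(no output)
```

View pics/p12.png

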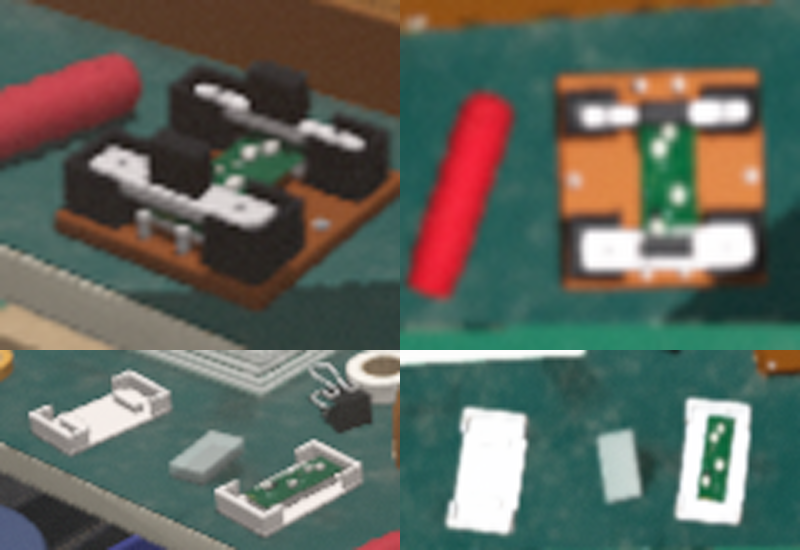

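Both bars are down in their saddles: wide near (670,245), narrow far (665,110). The fresh board is under them, and the finished board is centred in the formerly empty tray (715,460). I'm handing it in.

```bash
python3 -c "
from station import bot
print(bot.finish_job())"
```

```text
the job is handed in; nothing more can be done
None
```

I handed the job in at about 56 s of the 144 s. In the last pictures the finished board lies in the tray that was empty, the fresh board is in the nest, and both bars sit down in their own saddles. `finish_job()` returned no verdict, so I can't confirm how it was judged.

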